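Test-block run through the bench metal detector

TASK

Check the bench metal detector with the green test block: lay the green block lengthwise, steel disc up, in the open infeed channel and let go of it, then take the blue push stick by its handle and push the block with the stick's nose along the channel, under the arch, until the block is wholly clear of the arch on the far side, resting flat in the outfeed channel. Your hand must not touch the block once any of it has gone under the arch. Finally lay the push stick back flat in its grey tray, handle up, and leave everything else where it is.

Things in the scene. Friction and masses are not known exactly. Their poses are not given: they have to be found in the camera images.
- block_green_center (a point): Centre of the green test block: loose box 78 mm long (its x), 36 mm wide (y), 45 mm high (z up), 0.09 to 0.18 kg, steel disc on top. Starts on a white cutting board 12 mm thick, beside two like blocks; their places are swapped at random. Either end may go first.
- block_red_center (a point): Centre of the red test block, same size; a bystander on the same board.
- block_yellow_center (a point): Centre of the yellow test block, same size; a bystander on the same board.
- detector: Fixed white metal detector: a bed with guide walls, crossed by an arch. Origin on the table under the arch's middle; z up, x = feed direction, from the robot's left to its right (within 0.15 rad). Arch: x -30 to +30 mm, y -65 to +65 mm, top 132 mm above the table, opening 66 mm high above the channel floor. The block is clear of the arch when its centre is past x = 69 mm.
- load_spot (a point): Middle of the loading place in the infeed channel, on its floor (30 mm above the table), 120 mm before the arch's middle. Axes as the detector's. Infeed: x -230 to -75 mm in the detector's frame, 50 mm wide between aluminium walls 16 mm high above the floor, 10 mm thick, outer end open; from x = -75 to -30 mm it tapers to 41 mm wide.
- out_spot (a point): A good final place of the block in the outfeed, on the channel floor (30 mm above the table), 90 mm past the arch's middle. Axes as the detector's. The channel is 41 mm wide through the arch and outfeed, walls 16 mm high, up to an end stop with its face at x = +160 mm in the detector's frame.
- stick_grip (a point): Grip centre of the loose blue push stick (0.13-0.25 kg), 47 mm above its underside; x to the nose, z up. Blade from 50 mm behind to 150 mm ahead, 34 mm wide, 18 mm high; upright handle centred here, 44 mm long (x), 26 mm thick (y), 18 to 74 mm above the underside. Starts in the tray, handle up, nose roughly away from the robot. A little nose-heavy (centre of mass about 30 mm ahead).
- stick_tip (a point): Middle of the push stick's flat nose, 150 mm ahead of the grip centre and 9 mm above the underside; the last 10 mm are marked in black.
- tray: Fixed open grey tray for the stick, 290 mm (its x) by 120 mm (its y), 18 mm high, walls and floor 5 mm thick; origin under its centre, on the table.
- sprayer: Bystander: white spray bottle with blue head, 68 mm across, 177 mm high; origin under its base.
- spice_jar: Bystander: amber jar with red cap, 56 mm across, 85 mm high; origin under its base.
- herb_jar: Bystander: clear glass jar with white cap, 56 mm across, 85 mm high, right of the cutting board; origin under its base.
- tub: Bystander: steel bowl, 100 mm across, 70 mm high; origin under its base.
- brush: Bystander: brush lying on the table, beyond the tray; origin at its middle, on its underside.
- tin: Bystander: plain metal can, 72 mm across, 100 mm high; origin under its base.
Mind the look-alikes: they are no part of the job. There is more than one size of the part that bears block_green_center; the job needs the middle-sized.

How it is judged:
By the outcome, as a careful person would: the job done as asked, in the order asked, and still so for the second after the job is handed in, with the robot touching nothing.
It also fails if it takes over 72 s, if anything falls off the work surface, if the arm or the gripper's body presses on something with over 40 N, if the wrist force passes 120 N, or if a joint passes its speed limit or range.

ROBOT

A 7-joint arm with a two-finger parallel gripper is mounted at the origin on the work surface. World frame = base frame: x ahead of the robot, y to its left, z up, the work surface at z = 0. Lengths are in m, angles in rad, forces in N, time in s.
With the tool pointing down it reaches from about 0.425 to 0.925 m from the base axis. Payload 6.8 kg.
Tool frame: the origin (TCP) lies on the mounting face of the last link; the fingertips stand 182 mm ahead of it and the grasp point (between the pads) lies 163 mm ahead of it (manip.grip_depth is the distance from the TCP to the grasp point, in m); y points along the fingers, x is the direction in which the jaws open and shut, and the axes are right-handed (so a half turn about y gives the same grasp; the last joint's range is limited). The gripper opens to 88 mm and grips with 3 to 60 N. Pads are 20 mm wide; open, the fingers measure 115 mm over their backs; the gripper's body (75 mm by 178 mm) begins 61 mm behind the grasp point.
Start: joints at [-1.304, 0.477, 0.022, 1.555, -0.011, 1.109, -0.083], TCP at [0.247, 0.628, 0.405] pointing down, gripper open.
Joint ranges: [-2.96, 2.96], [-0.34, 2.1], [-1.41, 1.46], [0.24, 2.44], [-1.37, 4.51], [0.17, 1.92], [-2.96, 2.96]. Speed limits (rad/s): [2.39, 2.39, 3.14, 3.14, 3.14, 3.14, 3.14].

INTERFACE

Orientations are given as [roll, pitch, yaw] about the fixed x, y, z axes, in that order (R = Rz(yaw) Ry(pitch) Rx(roll)).
In Python, from workcell import manip, camera, order gives the robot as it stands.
- The arm moves only by the tool servo_tool, never from a script. Its argument "motion" is a list that holds one entry, the list of rows, each a list of 7 numbers: the closure in counts, from 0 (fully open) to 255 (shut), then the shift along the tool's x, y, z in cm, then the turn, a rotation vector about the tool's x, y, z in degrees. In form: [[[claw, tx, ty, tz, wx, wy, wz], ...]]. A call has 1 to 8 rows; each row is the pose to reach, as a shift and turn from the pose commanded when the call began, along the tool's axes at that moment; what a row does not reach only later rows make up. A row lasts 1/12 s, in which the tool goes at most 41.7 mm and 7.16 degrees, less where a joint would pass 70% of its speed; a pose out of reach is approached as far as the arm can. A call with a gripper value outside its range is refused whole. The fingers move at their own pace and stop on an object; "squeeze" is the grip in N (left out, the last holds). Time passes only in rows, so rows that repeat a pose let the fingers close. It gives the time, the measured TCP pose, the force and the opening at its end, in the units of the state.
- manip.observe(): the state, without advancing time (a new reading comes with each control period).
- camera(name): name is "scene" or "side" or "wrist"; returns a dict with "img" (480x640x3 uint8, red, green, blue), "fx", "fy", "cx", "cy" (pixels), "R" (3x3) and "t" (3): a world point X has camera coordinates R X + t. Camera axes: x right, y down, z forward; pixel columns grow to the right and rows downward; lengths in m; the calibration is good to about 2 mm. A picture is of the moment at which its call begins. There is no depth.
- order.sign_off(): hands the job in, once; it reports no verdict.
The state is a dict: "clock": time; "joints": joint angles; "dq": joint speeds; "effort": joint torques, N m; "eef_pos": TCP position; "eef_rot": TCP orientation; "force": force on the tool from outside, world axes, zero at the start; "wrist_torque": the same for the moment, N m; "grip_width": finger opening in m.
Only numpy, scipy, OpenCV 4.12 (cv2) and the standard library are available. Lean on these libraries where they do the work, as an engineer would, in place of code of your own. Each camera call takes 0.05 s, during which the arm holds its last target.

## Working session

There is one attempt and no reset: what is moved stays moved. The work goes in short steps, Python scripts to look and compute and a tool call to move; the robot and the scene stay as the last step left them, time stands still between calls to the robot, and variables do not carry over. Pictures are saved under pics/ and viewed, and the job is handed in when it is done.

Besides the shell and the picture viewer there is one more tool, called after "Call:" by a JSON object that holds its "name" and its "arguments". servo_tool: Moves the arm, as the interface text tells. Its arguments: {"type":"object","properties":{"motion":{"type":"array","items":{"type":"array","items":{"type":"array","items":{"type":"number"}}}},"squeeze":{"type":"number"}},"required":["motion"]}

```bash
mkdir -p pics; ls; python3 - <<'E'
from workcell import manip, camera, order
import cv2
print(manip.observe(), manip.grip_depth)
for n in ["scene","side","wrist"]:
    c=camera(n); cv2.imwrite(f"pics/{n}0.png",c["img"][:,:,::-1])
    print(n,c["fx"],c["fy"],c["cx"],c["cy"],c["R"],c["t"])
E
```

```text
pics
{'clock': 0.0, 'joints': array([-1.30410994,  0.47779848,  0.0223325 ,  1.55641842, -0.01146282,
        1.10930187, -0.08310837]), 'dq': array([-6.78565357e-04,  1.18623210e-03, -1.73910763e-03, -6.10669678e-04,
       -6.53089991e-04,  3.72856320e-05, -1.61345942e-04]), 'effort': array([-1.20278687e-04, -5.82859969e+01,  1.53461326e+00, -2.72599643e+01,
       -5.43293555e-02,  1.70773454e-02,  1.50800315e-04]), 'eef_pos': array([0.2469949 , 0.6279023 , 0.40369634]), 'eef_rot': array([-1.57095948,  0.00179059,  1.19604638]), 'force': array([-0.59615923,  0.21978266, -0.10010446]), 'wrist_torque': array([-0.03477921,  0.00409114,  0.0720408 ]), 'grip_width': 0.08782502575319513} 0.1633
scene 600.6872152583599 600.6872152583599 322.6401220210343 242.84122454604073 [[ 0.52484072  0.85118439 -0.00522998]
 [ 0.45306836 -0.28455319 -0.84484232]
 [-0.7206048   0.44103811 -0.53498981]] [-0.37038678 -0.15954431  1.72406087]
side 590.009837750616 590.009837750616 311.9027978610793 233.0222729986121 [[ 0.83592296 -0.54879342  0.00765482]
 [-0.37365165 -0.57925195 -0.72446644]
 [ 0.40201648  0.60273789 -0.68926757]] [-0.39147808  0.31623945  1.24954907]
wrist 337.9261342414501 337.9261342414501 318.2205359449682 242.84272663849552 [[ 0.36562647  0.93075987 -0.00182661]
 [ 0.88624563 -0.34753913  0.30624374]
 [ 0.28440457 -0.11358965 -0.95195138]] [-0.67326499 -0.03839374  0.39204127]
```

View pics/scene0.png

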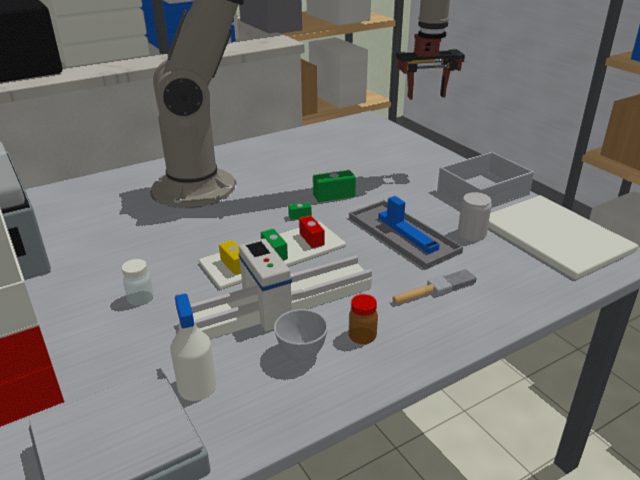

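View pics/side0.png

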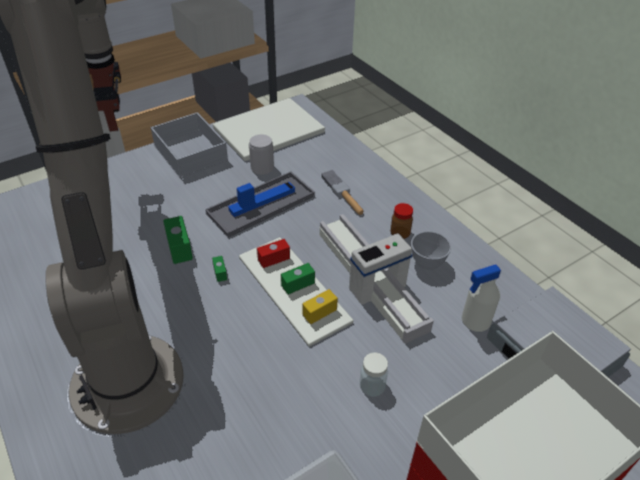

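View pics/wrist0.png

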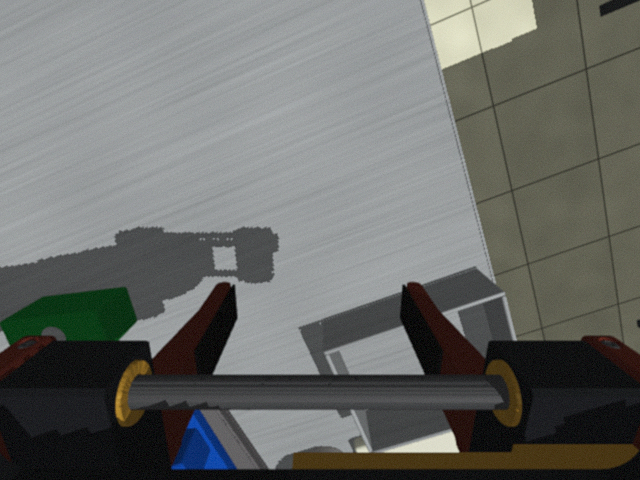

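Green candidates in the scene view are the large one at (334,185), the small one at (299,211), and the one on the cutting board at (273,244). The board one fits: it is middle-sized and sits between the red and yellow blocks. I'll enlarge to confirm and measure.

```bash
python3 - <<'E'
import cv2
a=cv2.imread("pics/scene0.png"); b=cv2.imread("pics/side0.png")
def crop(im,x,y,w,h,s,n): cv2.imwrite("pics/"+n,cv2.resize(im[y:y+h,x:x+w],None,fx=s,fy=s,interpolation=cv2.INTER_CUBIC))
crop(a,180,200,200,145,4,"sc_a.png")
crop(a,340,180,150,110,5,"sc_b.png")
crop(b,235,200,200,150,4,"si_a.png")
crop(b,195,160,130,90,6,"si_b.png")
E
```

```text
(no output)
```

View pics/sc_a.png

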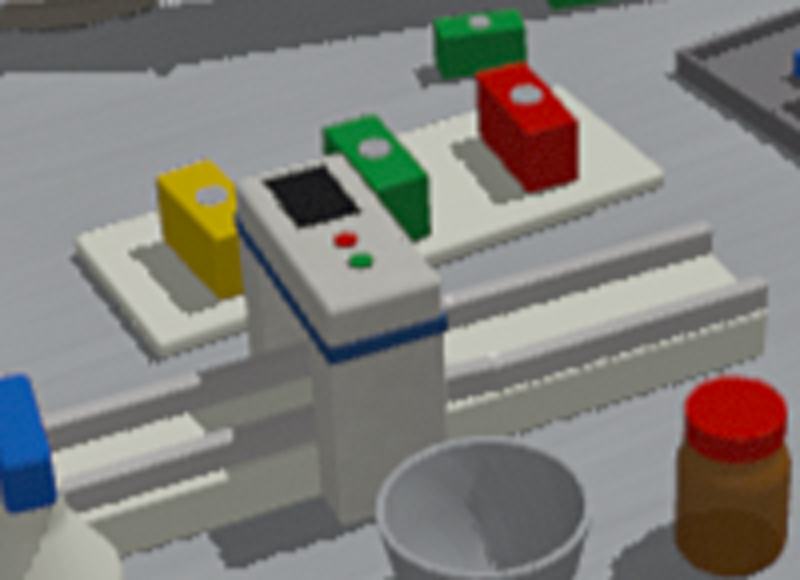

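View pics/si_a.png

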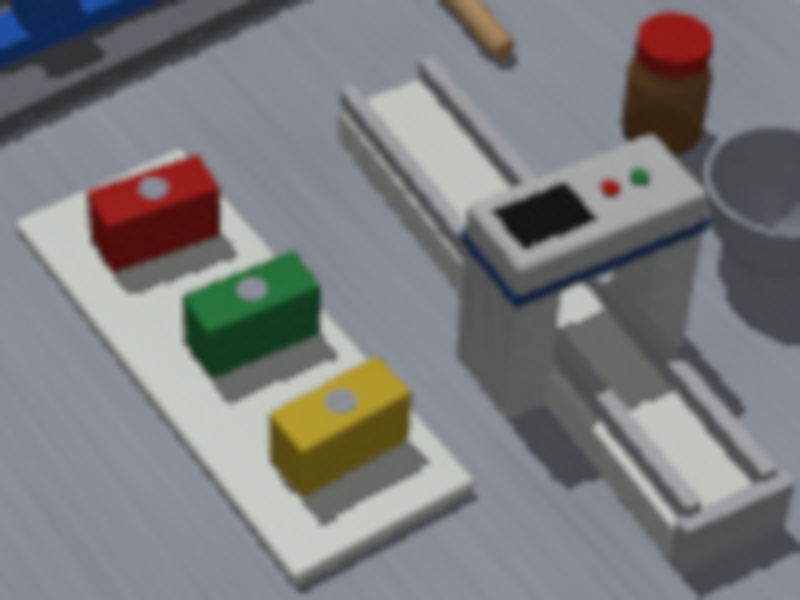

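View pics/sc_b.png

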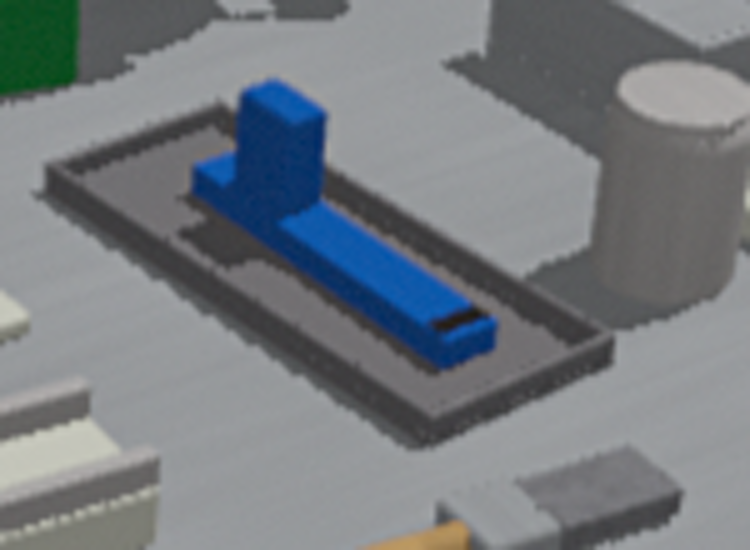

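View pics/si_b.png

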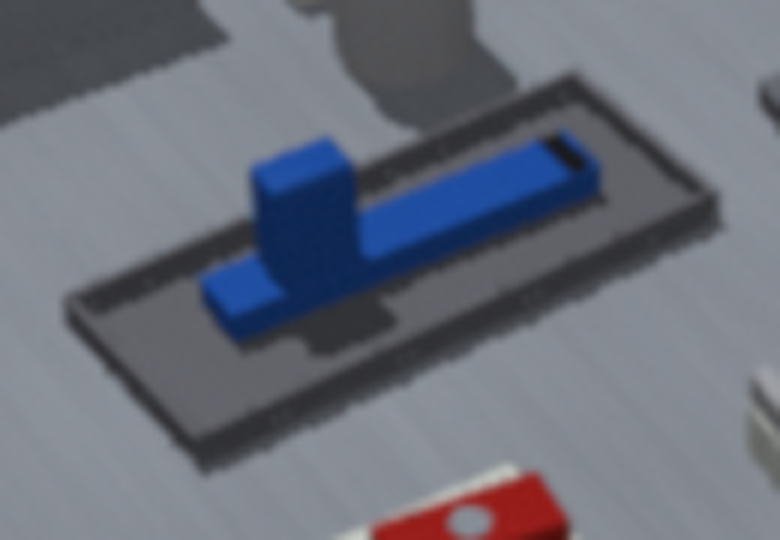

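The crops confirm it: the board's green block, at scene (273,244) / side (298,277), is the same size as red and yellow, disc up. The large and small look-alikes are off the board. Next I fit poses.

```bash
cat > h.py <<'E'
import numpy as np, cv2, pickle
from scipy.optimize import least_squares
def load():
    return pickle.load(open("cal.pkl","rb"))
def proj(c,X):
    P=np.asarray(X)@c["R"].T+c["t"]; return np.c_[c["fx"]*P[:,0]/P[:,2]+c["cx"],c["fy"]*P[:,1]/P[:,2]+c["cy"]]
def back(c,uv,z):
    uv=np.atleast_2d(uv).astype(float)
    d=np.c_[(uv[:,0]-c["cx"])/c["fx"],(uv[:,1]-c["cy"])/c["fy"],np.ones(len(uv))]@c["R"]
    o=-c["R"].T@c["t"]; s=(z-o[2])/d[:,2]; return o+s[:,None]*d
def T(p,L):  # p x,y,yaw ; L local Nx3
    L=np.asarray(L,float); c,s=np.cos(p[2]),np.sin(p[2])
    return np.c_[p[0]+c*L[:,0]-s*L[:,1],p[1]+s*L[:,0]+c*L[:,1],L[:,2]]
def fit(obs,p0):  # obs: list (cam, local pts, uv)
    f=lambda p:np.concatenate([(proj(c,T(p,L))-np.asarray(uv)).ravel() for c,L,uv in obs])
    r=least_squares(f,p0,loss="soft_l1"); return r.x,np.round(f(r.x),1)
def draw(im,c,p,L,edges,col,s,x,y):
    q=proj(c,T(p,L))
    for i,j in edges:
        a=((q[i]-[x,y]+.5)*s-.5); b=((q[j]-[x,y]+.5)*s-.5)
        cv2.line(im,tuple(int(v) for v in np.round(a)),tuple(int(v) for v in np.round(b)),col,1)
def box(x0,x1,y0,y1,z0,z1):
    L=[[x,y,z] for z in(z0,z1) for x,y in((x0,y0),(x1,y0),(x1,y1),(x0,y1))]
    E=[(0,1),(1,2),(2,3),(3,0),(4,5),(5,6),(6,7),(7,4),(0,4),(1,5),(2,6),(3,7)]
    return L,E
E
python3 - <<'E'
from workcell import camera
import pickle
d={n:{k:v for k,v in camera(n).items() if k!="img"} for n in("scene","side")}
pickle.dump(d,open("cal.pkl","wb"))
from h import *
A=d["scene"];B=d["side"]
g=lambda pts,s,x,y:(np.array(pts)+.5)/s-.5+[x,y]
sa=lambda p:g(p,4,180,200); ia=lambda p:g(p,4,235,200); sb=lambda p:g(p,5,340,180); ib=lambda p:g(p,6,195,160)
print("green top side",back(B,ia([(184,297),(297,252),(320,288),(207,332),(252,289)]),.057))
print("green scene",back(A,sa([(325,129),(375,115),(429,175),(375,149)]),.057))
print("red/yel disc",back(B,ia([(153,187),(340,401)]),.057))
print("wall ends side",back(B,ia([(343,93),(425,62)]),.046)," scene",back(A,sa([(711,228),(767,285)]),.046))
print("arch side",back(B,ia([(470,208),(655,135),(708,190),(517,270)]),.132),"scene",back(A,sa([(240,187),(335,157),(438,265),(327,313)]),.132))
print("stick top handle scene",back(A,sb([(240,93),(275,80),(325,112),(292,127)]),.079),"nose",back(A,sb([(430,322),(495,322)]),.023))
print("stick side",back(B,ib([(252,170),(328,138),(355,168),(278,197)]),.079),"nose",back(B,ib([(598,168),(563,133)]),.023))
print("tray scene",back(A,sb([(45,170),(220,105),(612,340),(430,415)]),.018),"side",back(B,ib([(68,305),(575,75),(718,195),(205,440)]),.018))
E
```

```text
green top side [[0.40790334 0.04408693 0.057     ]
 [0.48432467 0.03853091 0.057     ]
 [0.4797021  0.00630658 0.057     ]
 [0.40489267 0.01305498 0.057     ]
 [0.44523358 0.02762611 0.057     ]]
green scene [[0.410067   0.0130611  0.057     ]
 [0.41151409 0.04522299 0.057     ]
 [0.4864474  0.04035929 0.057     ]
 [0.44532867 0.02747496 0.057     ]]
red/yel disc [[ 0.4395089   0.13380675  0.057     ]
 [ 0.44109025 -0.0727262   0.057     ]]
wall ends side [[0.59382497 0.15131527 0.046     ]
 [0.65669139 0.14704958 0.046     ]]  scene [[0.60249646 0.15451282 0.046     ]
 [0.6638637  0.14872684 0.046     ]]
arch side [[ 0.54727918 -0.04571269  0.132     ]
 [ 0.67509222 -0.05606217  0.132     ]
 [ 0.67146634 -0.10852957  0.132     ]
 [ 0.54065329 -0.09922727  0.132     ]] scene [[ 0.55088577 -0.10052754  0.132     ]
 [ 0.55080466 -0.04692036  0.132     ]
 [ 0.6647543  -0.04948568  0.132     ]
 [ 0.67180138 -0.11245059  0.132     ]]
stick top handle scene [[0.46649501 0.33788272 0.079     ]
 [0.4647627  0.36102602 0.079     ]
 [0.50464869 0.36130124 0.079     ]
 [0.5081814  0.33817223 0.079     ]] nose [[0.61552516 0.34145571 0.023     ]
 [0.63182538 0.36741111 0.023     ]]
stick side [[0.46054611 0.36093505 0.079     ]
 [0.50051135 0.36260927 0.079     ]
 [0.5002991  0.3370621  0.079     ]
 [0.46133738 0.33776509 0.079     ]] nose [[0.62846909 0.33634912 0.023     ]
 [0.62841384 0.36808043 0.023     ]]
tray scene [[0.39047117 0.27337037 0.018     ]
 [0.38172675 0.39210806 0.018     ]
 [0.6673884  0.40913082 0.018     ]
 [0.67051214 0.29604669 0.018     ]] side [[0.37487073 0.38892113 0.018     ]
 [0.66060587 0.40922776 0.018     ]
 [0.66888839 0.29355953 0.018     ]
 [0.38597399 0.27493754 0.018     ]]
```

```bash
python3 - <<'E'
from h import *
d=load();A=d["scene"];B=d["side"]
g=lambda pts,s,x,y:(np.array(pts)+.5)/s-.5+[x,y]
sa=lambda p:g(p,4,180,200); ia=lambda p:g(p,4,235,200); sb=lambda p:g(p,5,340,180); ib=lambda p:g(p,6,195,160)
h=.057
gp,r=fit([(B,[(-39,18,57),(39,18,57),(39,-18,57),(-39,-18,57),(0,0,57)] and np.array([(-39,18,57),(39,18,57),(39,-18,57),(-39,-18,57),(0,0,57)])/1e3,ia([(184,297),(297,252),(320,288),(207,332),(252,289)])),
 (A,np.array([(-39,-18,57),(-39,18,57),(39,18,57),(0,0,57)])/1e3,sa([(325,129),(375,115),(429,175),(375,149)]))],[.445,.027,-.08]); print("green",gp,r)
# detector: feed yaw
L1=np.array([(-230,-35,46),(-230,35,46)])/1e3 # robot side? feed x=-y world; detector y = z cross x -> +world x ; so robot side is -y
arch=np.array([(-30,-65,132),(-30,65,132),(30,65,132),(30,-65,132)])/1e3
dp,r=fit([(B,L1,ia([(343,93),(425,62)])),(B,arch,ia([(470,208),(655,135),(708,190),(517,270)])),
 (A,L1,sa([(711,228),(767,285)])),(A,arch[[3,0,1,2]],sa([(240,187),(335,157),(438,265),(327,313)]))],[.608,-.078,-1.66]); print("det",dp,r)
H=np.array([(-22,-13,79),(-22,13,79),(22,13,79),(22,-13,79)])/1e3
N=np.array([(150,-17,23),(150,17,23)])/1e3
sp,r=fit([(A,H,sb([(240,93),(275,80),(325,112),(292,127)])),(A,N,sb([(443,337),(495,322)])),
 (B,H[[1,2,3,0]],ib([(252,170),(328,138),(355,168),(278,197)])),(B,N,ib([(598,168),(563,133)]))],[.484,.35,0.]); print("stick",sp,r)
W=np.array([(-145,-60,18),(-145,60,18),(145,60,18),(145,-60,18)])/1e3
tp,r=fit([(A,W,sb([(45,170),(220,105),(612,340),(430,415)])),(B,W[[1,2,3,0]],ib([(68,305),(575,75),(718,195),(205,440)]))],[.525,.34,.07]);print("tray",tp,r)
pickle.dump(dict(green=gp,det=dp,stick=sp,tray=tp),open("pose.pkl","wb"))
print("brush",back(B,[(323,173),(362,212)],.015)); print("jar cap",back(B,[(404,210)],.085),"bowl",back(B,[(431,245)],.07),"sprayer",back(B,[(486,272)],.17))
def ov(src,c,x,y,w,hh,s,n):
    im=cv2.imread(src)[y:y+hh,x:x+w]; im=cv2.resize(im,None,fx=s,fy=s,interpolation=cv2.INTER_CUBIC)
    for p,b,col in [(gp,box(-.039,.039,-.018,.018,.012,.057),(255,0,255)),(dp,box(-.03,.03,-.065,.065,0,.132),(0,0,255)),
      (dp,box(-.23,-.075,.025,.035,.03,.046),(255,0,0)),(dp,box(-.23,-.075,-.035,-.025,.03,.046),(255,0,0)),(dp,box(-.23,.16,-.0205,.0205,.03,.03),(0,160,0)),
      (sp,box(-.05,.15,-.017,.017,.005,.023),(0,255,255)),(sp,box(-.022,.022,-.013,.013,.023,.079),(0,255,255)),(tp,box(-.145,.145,-.06,.06,0,.018),(0,0,255))]:
        draw(im,c,p,b[0],b[1],col,s,x,y)
    cv2.imwrite("pics/"+n,im)
ov("pics/scene0.png",A,180,180,270,190,3,"ov_sc.png") if 0 else ov("pics/scene0.png",A,190,185,260,150,3,"ov_sc.png")
ov("pics/side0.png",B,200,160,240,190,3,"ov_si.png")
E
```

```text
green [ 0.44536312  0.02653018 -0.09307756] [-0.8 -1.1  0.  -0.8  1.3 -0.1  0.2  0.2  0.3  0.3 -1.3 -0.9  0.4 -0.9
  0.1 -0.2 -0.4  0.1]
det [ 0.6091038  -0.07755624 -1.65756253] [-0.6 -0.8  1.9 -1.3 -1.1 -0.9 -0.3 -0.9  1.2  1.2  1.1  0.5 -2.1 -1.8
 -0.1  0.  -2.5 -1.9  1.3 -1.5  1.2  3.6 -0.4 -0. ]
stick [0.48146442 0.35090948 0.01170187] [-1.7 -1.1 -0.5 -1.1  0.6 -0.5 -1.2 -0.8 -0.   0.8  0.6 -0.4 -0.9 -0.4
  0.6 -0.6  0.9 -0.6 -0.5  0.2  1.1 -0.3  0.5 -0.6]
tray [0.52487186 0.34353493 0.06614011] [-1.1 -1.1 -0.7 -1.   0.7 -0.8 -0.1  1.  -0.3 -1.2  0.8 -1.2  1.4 -0.5
 -0.5  0.4]
brush [[0.74165937 0.3565087  0.015     ]
 [0.73428579 0.15360424 0.015     ]]
jar cap [[0.77916828 0.03997673 0.085     ]] bowl [[ 0.76355237 -0.08520012  0.07      ]] sprayer [[ 0.72712588 -0.27901622  0.17      ]]
```

View pics/ov_sc.png

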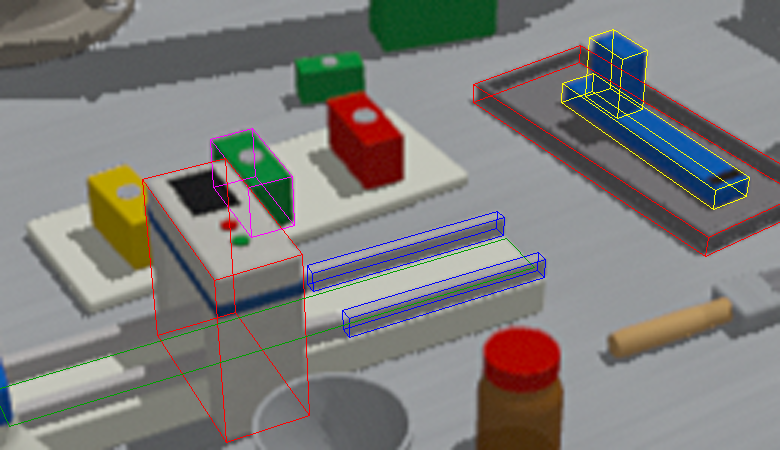

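View pics/ov_si.png

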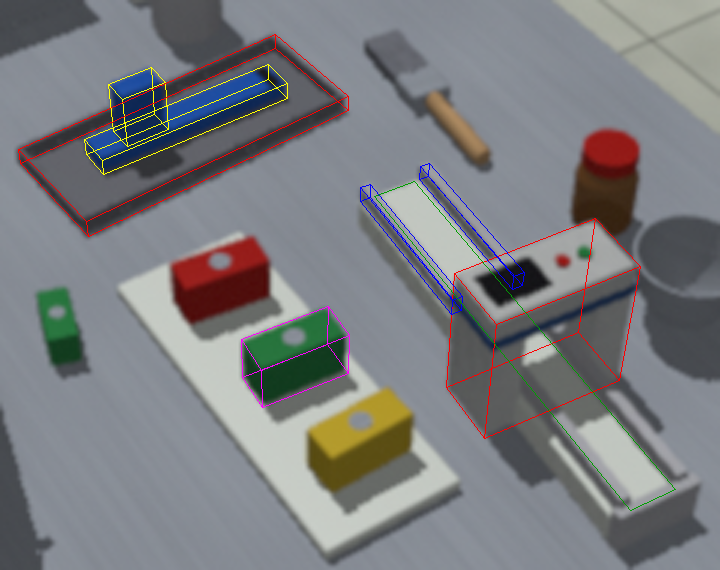

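```bash
cat > plan.py <<'E'
import sys,numpy as np
from scipy.spatial.transform import Rotation as Ro
from workcell import manip
def Rd(psi): return Ro.from_euler('xyz',[-np.pi/2,0,psi])
def plan(x,y,z,psi):
    s=manip.observe(); R0=Ro.from_euler('xyz',s["eef_rot"])
    tgt=np.array([x,y,z+manip.grip_depth])
    t=R0.inv().apply(tgt-s["eef_pos"])*100; w=(R0.inv()*Rd(psi)).as_rotvec(degrees=True)
    gp=s["eef_pos"]+R0.apply([0,manip.grip_depth,0])
    print("clk %.2f"%s["clock"],"grasp",gp.round(4),"rot",s["eef_rot"].round(4),"F",s["force"].round(1),"w",round(s["grip_width"],4))
    print("shift cm",t.round(2),"turn deg",w.round(2),"rows",np.linalg.norm(t)/4.17,np.linalg.norm(w)/7.16)
if __name__=="__main__": plan(*[float(v) for v in sys.argv[1:5]])
E
python3 plan.py 0.4454 0.0268 0.16 1.478
```

```text
clk 0.25 grasp [0.247  0.6279 0.2409] rot [-1.5708e+00  8.0000e-04  1.1960e+00] F [-0.5 -0.4  0.1] w 0.0877
shift cm [-48.68   8.13 -40.47] turn deg [ -0.   -16.16  -0.05] rows 15.306596758043842 2.256706915078723
```

Call:
{"name": "servo_tool", "arguments": {"motion": [[[0,-48.7,6.1,-40.5,0,-16.2,0],[0,-48.7,6.1,-40.5,0,-16.2,0],[0,-48.7,6.1,-40.5,0,-16.2,0],[0,-48.7,6.1,-40.5,0,-16.2,0],[0,-48.7,6.1,-40.5,0,-16.2,0],[0,-48.7,6.1,-40.5,0,-16.2,0],[0,-48.7,6.1,-40.5,0,-16.2,0],[0,-48.7,6.1,-40.5,0,-16.2,0]]]}}

```text
clock: 0.92
eef_pos: [0.3514, 0.311, 0.3727]
eef_rot: [-1.571, -0.0, 1.479]
force: [0.5, 0.6, 0.8]
grip_width: 0.0878
```

```bash
python3 plan.py 0.4454 0.0268 0.16 1.478
```

```text
clk 0.92 grasp [0.3514 0.3111 0.2094] rot [-1.5711e+00 -5.0000e-04  1.4788e+00] F [0.5 0.6 0.8] w 0.0878
shift cm [-27.44   4.93 -11.97] turn deg [0.02 0.04 0.03] rows 7.276327737414529 0.007618751092268639
```

Call:
{"name": "servo_tool", "arguments": {"motion": [[[0,-27.4,4.9,-12.0,0,0,0],[0,-27.4,4.9,-12.0,0,0,0],[0,-27.4,4.9,-12.0,0,0,0],[0,-27.4,4.9,-12.0,0,0,0],[0,-27.4,4.9,-12.0,0,0,0],[0,-27.4,4.9,-12.0,0,0,0],[0,-27.4,4.9,-12.0,0,0,0],[0,-27.4,4.9,-12.0,0,0,0]]]}}

```text
clock: 1.58
eef_pos: [0.4461, 0.0235, 0.3233]
eef_rot: [-1.571, 0.002, 1.472]
force: [-0.8, -0.1, -0.5]
grip_width: 0.0879
```

```bash
python3 plan.py 0.4454 0.0268 0.051 1.478; python3 - <<'E'
from workcell import camera
import pickle,cv2
from h import *
c=camera("wrist"); cv2.imwrite("pics/w1.png",c["img"][:,:,::-1]); pickle.dump({k:v for k,v in c.items() if k!="img"},open("cw1.pkl","wb"))
p=pickle.load(open("pose.pkl","rb"))
im=c["img"][:,:,::-1].copy()
draw(im,c,p["green"],*box(-.039,.039,-.018,.018,.012,.057),(255,0,255),1,0,0)
draw(im,c,p["det"],*box(-.23,-.075,.025,.035,.03,.046),(255,0,0),1,0,0);draw(im,c,p["det"],*box(-.23,-.075,-.035,-.025,.03,.046),(255,0,0),1,0,0)
cv2.imwrite("pics/w1o.png",im)
E
```

```text
clk 1.58 grasp [0.4462 0.0232 0.16  ] rot [-1.5714  0.0019  1.4718] F [-0.8 -0.1 -0.5] w 0.0879
shift cm [ 0.34 10.9   0.11] turn deg [ 0.03 -0.36 -0.11] rows 2.6157586535376223 0.052454959601680576
```

View pics/w1o.png

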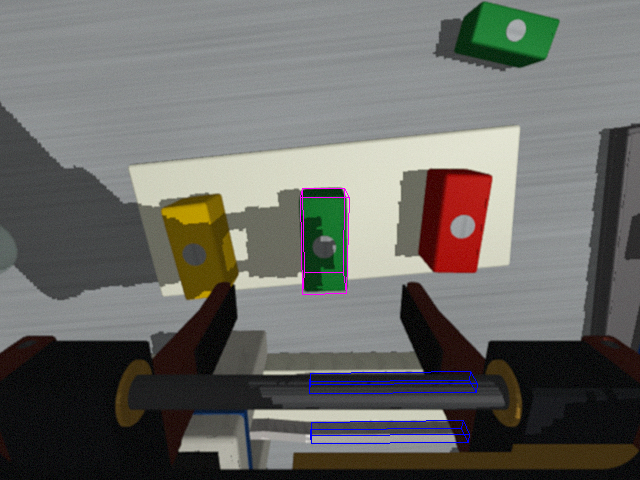

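Call:
{"name": "servo_tool", "arguments": {"motion": [[[0,0.3,3.5,0.1,0,-0.4,0],[0,0.3,6.5,0.1,0,-0.4,0],[0,0.3,9,0.1,0,-0.4,0],[0,0.3,10.5,0.1,0,-0.4,0],[0,0.3,10.9,0.1,0,-0.4,0],[0,0.3,10.9,0.1,0,-0.4,0]]], "squeeze": 25}}

```text
clock: 2.13
eef_pos: [0.4443, 0.0328, 0.214]
eef_rot: [-1.569, 0.0, 1.486]
force: [0.7, 0.5, 0.2]
grip_width: 0.0874
```

```bash
python3 plan.py 0.4454 0.0268 0.051 1.478
```

```text
clk 2.13 grasp [0.444  0.0327 0.0507] rot [-1.5686e+00  5.0000e-04  1.4864e+00] F [0.7 0.5 0.2] w 0.0874
shift cm [-0.59 -0.03 -0.16] turn deg [-0.13  0.48 -0.03] rows 0.14602182759268276 0.06938885017223755
```

Call:
{"name": "servo_tool", "arguments": {"motion": [[[0,-0.3,0,-0.1,0,0.2,0],[0,-0.3,0,-0.1,0,0.2,0]]]}}

```text
clock: 2.3
eef_pos: [0.4461, 0.029, 0.2158]
eef_rot: [-1.573, -0.001, 1.482]
force: [0.6, 0.1, 0.2]
grip_width: 0.0878
```

```bash
python3 plan.py 0.4454 0.0268 0.051 1.478
```

```text
clk 2.30 grasp [0.4464 0.0291 0.0525] rot [-1.5729e+00 -6.0000e-04  1.4818e+00] F [0.6 0.1 0.2] w 0.0878
shift cm [-0.23  0.15  0.05] turn deg [0.12 0.22 0.03] rows 0.06667906616796475 0.034886897542253374
```

Call:
{"name": "servo_tool", "arguments": {"motion": [[[0,-0.1,0.1,0,0,0.1,0],[255,-0.1,0.1,0,0,0.1,0],[255,-0.1,0.1,0,0,0.1,0],[255,-0.1,0.1,0,0,0.1,0],[255,-0.1,0.1,0,0,0.1,0],[255,-0.1,0.1,0,0,0.1,0]]], "squeeze": 25}}

```text
clock: 2.8
eef_pos: [0.4454, 0.0283, 0.2138]
eef_rot: [-1.571, -0.0, 1.48]
force: [0.1, 0.3, 0.3]
grip_width: 0.0584
```

```bash
python3 plan.py 0.4454 0.0268 0.051 1.478
```

```text
clk 2.80 grasp [0.4454 0.0283 0.0505] rot [-1.5710e+00 -1.0000e-04  1.4805e+00] F [0.1 0.3 0.3] w 0.0584
shift cm [-0.15 -0.05 -0.01] turn deg [0.01 0.14 0.01] rows 0.037175570744972124 0.020061230183811465
```

Fingers still closing, so hold a bit longer.

Call:
{"name": "servo_tool", "arguments": {"motion": [[[255,-0.1,0,0,0,0,0],[255,-0.1,0,0,0,0,0],[255,-0.1,0,0,0,0,0],[255,-0.1,0,0,0,0,0],[255,-0.1,0,0,0,0,0]]]}}

```text
clock: 3.22
eef_pos: [0.4453, 0.0272, 0.2137]
eef_rot: [-1.571, 0.0, 1.481]
force: [0.4, -1.7, 0.7]
grip_width: 0.0359
```

Call:
{"name": "servo_tool", "arguments": {"motion": [[[255,0,-2,0,0,0,0],[255,0,-5,0,0,0,0],[255,0,-9,0,0,0,0],[255,0,-13,0,0,0,0],[255,0,-13,0,0,0,0],[255,0,-13,0,0,0,0]]]}}

```text
clock: 3.72
eef_pos: [0.4458, 0.0273, 0.3455]
eef_rot: [-1.575, -0.002, 1.481]
force: [-0.9, -0.2, -1.5]
grip_width: 0.0361
```

```bash
python3 - <<'E'
from h import *
p=pickle.load(open("pose.pkl","rb"))["det"]; print(T(p,[[-.12,0,.03],[-.16,0,.03]]))
E
python3 plan.py 0.6195 0.0415 0.18 -0.087
```

```text
[[0.61950268 0.04199234 0.03      ]
 [0.62296898 0.08184187 0.03      ]]
clk 3.72 grasp [0.4466 0.0276 0.1822] rot [-1.5753 -0.0022  1.4806] F [-0.9 -0.2 -1.5] w 0.0361
shift cm [  2.97   0.3  -17.17] turn deg [ 0.1  89.82  0.3 ] rows 4.179372288316118 12.544591359654879
```

Call:
{"name": "servo_tool", "arguments": {"motion": [[[255,3,0.2,-17.2,0,89.8,0],[255,3,0.2,-17.2,0,89.8,0],[255,3,0.2,-17.2,0,89.8,0],[255,3,0.2,-17.2,0,89.8,0],[255,3,0.2,-17.2,0,89.8,0],[255,3,0.2,-17.2,0,89.8,0],[255,3,0.2,-17.2,0,89.8,0],[255,3,0.2,-17.2,0,89.8,0]]]}}

```text
clock: 4.38
eef_pos: [0.6188, 0.0415, 0.3386]
eef_rot: [-1.57, 0.005, 0.474]
force: [-0.6, -0.6, -2.1]
grip_width: 0.0359
```

```bash
python3 plan.py 0.6195 0.042 0.18 -0.087
```

```text
clk 4.38 grasp [0.618  0.0413 0.1753] rot [-1.5702  0.0048  0.4741] F [-0.6 -0.6 -2.1] w 0.0359
shift cm [ 0.08 -0.47  0.01] turn deg [ 0.04 32.15 -0.28] rows 0.11543367173533647 4.490134887965076
```

Call:
{"name": "servo_tool", "arguments": {"motion": [[[255,0,0,0,0,32.2,0],[255,0,0,0,0,32.2,0],[255,0,0,0,0,32.2,0],[255,0,0,0,0,32.2,0],[255,0,0,0,0,32.2,0],[255,0,0,0,0,32.2,0],[255,0,0,0,0,32.2,0]]]}}

```text
clock: 4.97
eef_pos: [0.6187, 0.0418, 0.3397]
eef_rot: [-1.572, 0.003, -0.079]
force: [0.3, 0.4, -2.1]
grip_width: 0.0361
```

```bash
python3 plan.py 0.6195 0.042 0.18 -0.087; cat > look.py <<'E'
import sys
from workcell import camera
from h import *
n=sys.argv[1]; tag=sys.argv[2]
c=camera(n); im=c["img"][:,:,::-1].copy(); cv2.imwrite(f"pics/{tag}.png",im)
pickle.dump({k:v for k,v in c.items() if k!="img"},open(f"c_{tag}.pkl","wb"))
p=pickle.load(open("pose.pkl","rb"))
x,y,w,h,s=[int(v) for v in sys.argv[3:8]] if len(sys.argv)>7 else (0,0,640,480,1)
im=cv2.resize(im[y:y+h,x:x+w],None,fx=s,fy=s,interpolation=cv2.INTER_CUBIC)
if "o" in sys.argv:
  for b in (box(-.23,-.075,.025,.035,.03,.046),box(-.23,-.075,-.035,-.025,.03,.046),box(-.03,.03,-.065,.065,.132,.132),box(-.03,.16,-.0205,.0205,.046,.046)):
    draw(im,c,p["det"],*b,(255,0,0),s,x,y)
cv2.imwrite(f"pics/{tag}v.png",im)
E
python3 look.py wrist w2 0 0 640 480 1 o
```

```text
clk 4.97 grasp [0.6182 0.0415 0.1764] rot [-1.5724  0.003  -0.0792] F [ 0.3  0.4 -2.1] w 0.0361
shift cm [ 0.08 -0.36  0.03] turn deg [ 0.09  0.44 -0.17] rows 0.08961918668804951 0.06794257068296165
```

View pics/w2v.png

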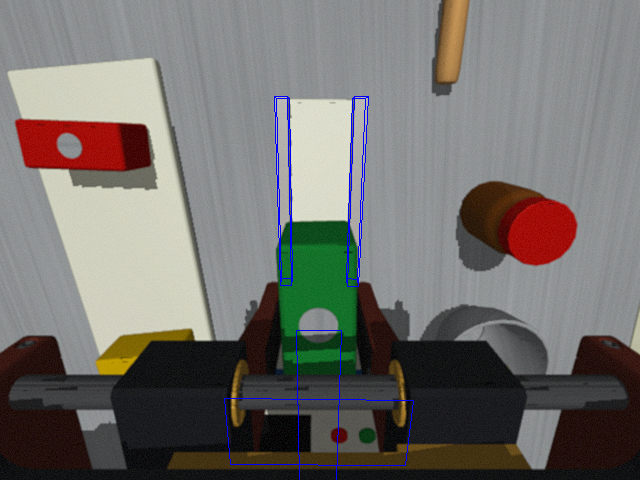

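View pics/w2.png

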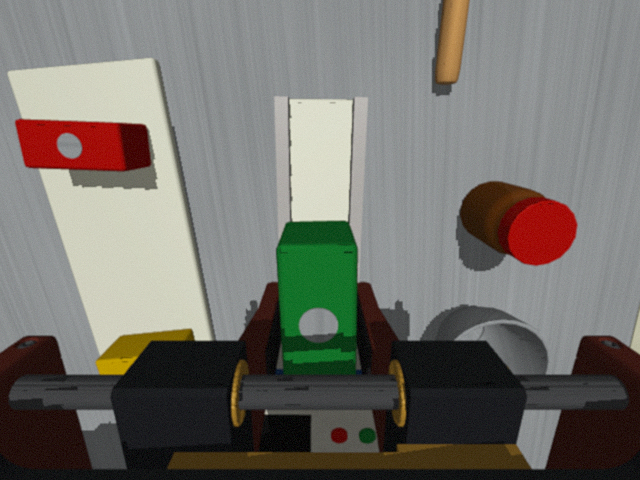

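Call:
{"name": "servo_tool", "arguments": {"motion": [[[255,0.1,2,0,0.1,0.4,-0.2],[255,0.1,4.5,0,0.1,0.4,-0.2],[255,0.1,6.5,0,0.1,0.4,-0.2],[255,0.1,8,0,0.1,0.4,-0.2],[255,0.1,8.7,0,0.1,0.4,-0.2],[255,0.1,9,0,0.1,0.4,-0.2],[255,0.1,9,0,0.1,0.4,-0.2],[255,0.1,9,0,0.1,0.4,-0.2]]]}}

```text
clock: 5.68
eef_pos: [0.6207, 0.0413, 0.2524]
eef_rot: [-1.569, -0.004, -0.088]
force: [0.6, 0.4, -0.9]
grip_width: 0.0362
```

```bash
python3 plan.py 0.6195 0.042 0.0695 -0.087;python3 look.py wrist w3 160 40 320 240 2 
```

```text
clk 5.68 grasp [0.6214 0.0416 0.0891] rot [-1.5689 -0.0045 -0.0882] F [ 0.6  0.4 -0.9] w 0.0362
shift cm [-0.13  1.96  0.05] turn deg [-0.11 -0.07  0.26] rows 0.47036036726373576 0.04045378013735652
```

View pics/w3v.png

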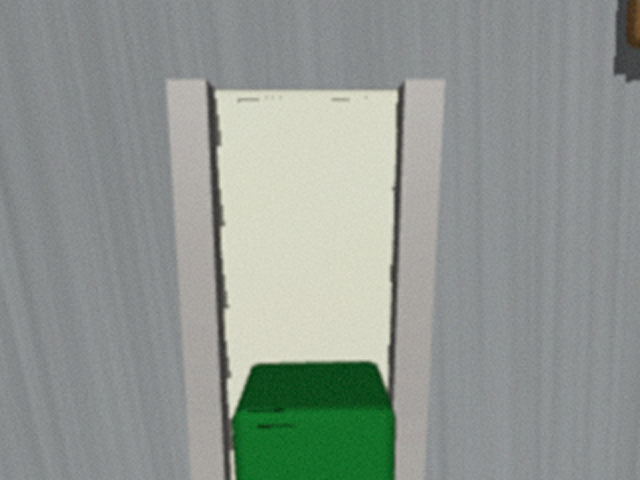

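Call:
{"name": "servo_tool", "arguments": {"motion": [[[255,-0.1,0.5,0,0,0,0.1],[255,-0.1,1,0,0,0,0.1],[255,-0.1,1.5,0,0,0,0.1],[255,-0.1,1.9,0,0,0,0.1],[255,-0.1,1.9,0,0,0,0.1],[255,-0.1,1.9,0,0,0,0.1]]]}}

```text
clock: 6.23
eef_pos: [0.6193, 0.0416, 0.2324]
eef_rot: [-1.569, -0.001, -0.088]
force: [0.2, -0.8, -2.3]
grip_width: 0.0359
```

```bash
python3 plan.py 0.6195 0.042 0.0690 -0.087
```

```text
clk 6.23 grasp [0.6195 0.0419 0.0691] rot [-1.5693e+00 -1.2000e-03 -8.8500e-02] F [ 0.2 -0.8 -2.3] w 0.0359
shift cm [0.02 0.01 0.04] turn deg [-0.09 -0.09  0.07] rows 0.010564004466741854 0.01956287050933207
```

Call:
{"name": "servo_tool", "arguments": {"motion": [[[255,0,0.1,0,0,0,0],[255,0,0.1,0,0,0,0],[255,0,0.1,0,0,0,0]]]}}

```text
clock: 6.48
eef_pos: [0.6194, 0.0416, 0.2317]
eef_rot: [-1.569, -0.002, -0.089]
force: [-0.8, -0.0, -2.5]
grip_width: 0.0361
```

Call:
{"name": "servo_tool", "arguments": {"motion": [[[255,0,0.1,0,0,0,0],[255,0,0.1,0,0,0,0],[255,0,0.1,0,0,0,0]]]}}

```text
clock: 6.73
eef_pos: [0.6194, 0.0415, 0.2316]
eef_rot: [-1.568, -0.002, -0.089]
force: [-2.5, 0.1, 6.9]
grip_width: 0.0358
```

Contact (+7 N), so release slowly and retreat.

Call:
{"name": "servo_tool", "arguments": {"motion": [[[120,0,0,0,0,0,0],[60,0,0,0,0,0,0],[0,0,0,0,0,0,0],[0,0,0,0,0,0,0],[0,0,0,0,0,0,0],[0,0,0,0,0,0,0]]]}}

```text
clock: 7.23
eef_pos: [0.6194, 0.0417, 0.2306]
eef_rot: [-1.569, -0.002, -0.088]
force: [-0.1, -0.7, 1.6]
grip_width: 0.0727
```

```bash
python3 plan.py 0.4815 0.351 0.20 1.582
```

```text
clk 7.23 grasp [0.6197 0.0419 0.0673] rot [-1.5691 -0.0017 -0.0884] F [-0.1 -0.7  1.6] w 0.0727
shift cm [-16.44 -13.24  29.62] turn deg [ 1.000e-02 -9.571e+01  1.600e-01] rows 8.722680257720825 13.367218623936273
```

Call:
{"name": "servo_tool", "arguments": {"motion": [[[0,0,-2,0,0,0,0],[0,0,-5,0,0,0,0],[0,0,-9,0,0,-6,0],[0,0,-13,0,0,-13,0],[0,-16.4,-13.2,29.6,0,-95.7,0],[0,-16.4,-13.2,29.6,0,-95.7,0],[0,-16.4,-13.2,29.6,0,-95.7,0],[0,-16.4,-13.2,29.6,0,-95.7,0]]]}}

```text
clock: 7.9
eef_pos: [0.5506, 0.1951, 0.3623]
eef_rot: [-1.571, -0.004, 0.644]
force: [0.8, 0.4, 0.3]
grip_width: 0.0881
```

```bash
python3 plan.py 0.4815 0.351 0.20 1.582
```

```text
clk 7.90 grasp [0.551  0.1954 0.199 ] rot [-1.5706 -0.0035  0.6438] F [0.8 0.4 0.3] w 0.0881
shift cm [ 3.84 -0.08 16.62] turn deg [  0.09 -53.75   0.19] rows 4.089645788023594 7.507603294397999
```

Call:
{"name": "servo_tool", "arguments": {"motion": [[[0,3.8,0,16.6,0,-53.7,0],[0,3.8,0,16.6,0,-53.7,0],[0,3.8,0,16.6,0,-53.7,0],[0,3.8,0,16.6,0,-53.7,0],[0,3.8,0,16.6,0,-53.7,0],[0,3.8,0,16.6,0,-53.7,0],[0,3.8,0,16.6,0,-53.7,0],[0,3.8,0,16.6,0,-53.7,0]]]}}

```text
clock: 8.57
eef_pos: [0.4829, 0.3499, 0.3618]
eef_rot: [-1.573, -0.001, 1.583]
force: [0.4, -0.2, 0.0]
grip_width: 0.0873
```

```bash
python3 plan.py 0.4815 0.351 0.055 1.582; cat > look2.py <<'E'
import sys
from workcell import camera
from h import *
n=sys.argv[1]; tag=sys.argv[2]
c=camera(n); im=c["img"][:,:,::-1].copy(); cv2.imwrite(f"pics/{tag}.png",im)
pickle.dump({k:v for k,v in c.items() if k!="img"},open(f"c_{tag}.pkl","wb"))
p=pickle.load(open("pose.pkl","rb"))
for b in (box(-.05,.15,-.017,.017,.005,.023),box(-.022,.022,-.013,.013,.023,.079)): draw(im,c,p["stick"],*b,(0,255,255),1,0,0)
draw(im,c,p["tray"],*box(-.145,.145,-.06,.06,0,.018),(0,0,255),1,0,0)
cv2.imwrite(f"pics/{tag}v.png",im)
E
python3 look2.py wrist w4; python3 look.py side s4 300 200 140 140 4 o
```

```text
clk 8.57 grasp [0.4832 0.3501 0.1985] rot [-1.5726e+00 -1.4000e-03  1.5826e+00] F [ 0.4 -0.2  0. ] w 0.0873
shift cm [ 0.09 14.35  0.17] turn deg [0.1  0.04 0.08] rows 3.441993790497511 0.018972407358145812
```

View pics/w4v.png

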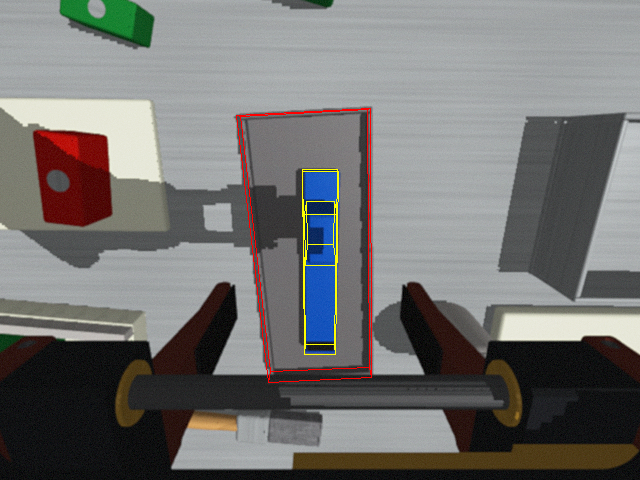

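View pics/s4v.png

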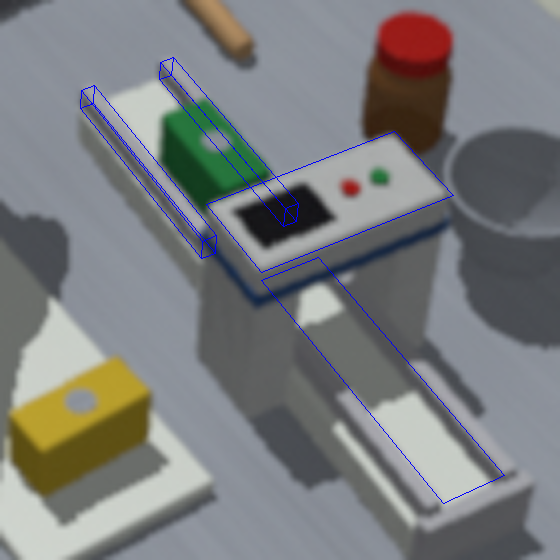

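Call:
{"name": "servo_tool", "arguments": {"motion": [[[0,0,4,0,0,0,0],[0,0,8,0,0,0,0],[0,0,11,0,0,0,0],[0,0.1,13.5,-0.1,0,0,0],[0,0.1,14.6,0.1,0,0,0],[0,0.1,14.6,0.1,0,0,0],[0,0.1,14.6,0.1,0,0,0]]], "squeeze": 45}}

```text
clock: 9.25
eef_pos: [0.4825, 0.3511, 0.2163]
eef_rot: [-1.573, -0.001, 1.575]
force: [0.8, 0.8, 1.2]
grip_width: 0.0877
```

```bash
python3 plan.py 0.4815 0.351 0.052 1.582
```

```text
clk 9.25 grasp [0.4828 0.3513 0.053 ] rot [-1.5727e+00 -1.4000e-03  1.5746e+00] F [0.8 0.8 1.2] w 0.0877
shift cm [-0.01  0.1   0.1 ] turn deg [ 0.11 -0.43  0.08] rows 0.03427930904017019 0.06227289767092137
```

Call:
{"name": "servo_tool", "arguments": {"motion": [[[255,0,0.1,0.1,0.1,-0.4,0],[255,0,0.1,0.1,0.1,-0.4,0],[255,0,0.1,0.1,0.1,-0.4,0],[255,0,0.1,0.1,0.1,-0.4,0],[255,0,0.1,0.1,0.1,-0.4,0],[255,0,0.1,0.1,0.1,-0.4,0],[255,0,0.1,0.1,0.1,-0.4,0],[255,0,0.1,0.1,0.1,-0.4,0]]], "squeeze": 45}}

```text
clock: 9.92
eef_pos: [0.4814, 0.3509, 0.215]
eef_rot: [-1.571, -0.002, 1.583]
force: [0.2, -0.3, -0.5]
grip_width: 0.0378
```

Call:
{"name": "servo_tool", "arguments": {"motion": [[[255,0,0,0,0,0,0],[255,0,0,0,0,0,0],[255,0,0,0,0,0,0],[255,0,0,0,0,0,0],[255,0,0,0,0,0,0]]]}}

```text
clock: 10.33
eef_pos: [0.4814, 0.3511, 0.2149]
eef_rot: [-1.571, -0.002, 1.583]
force: [0.6, -0.1, 0.2]
grip_width: 0.0259
```

```bash
python3 plan.py 0.4815 0.351 0.16 1.582
```

```text
clk 10.33 grasp [0.4814 0.3514 0.0516] rot [-1.571  -0.0018  1.5828] F [ 0.6 -0.1  0.2] w 0.0259
shift cm [ 1.000e-02 -1.084e+01 -2.000e-02] turn deg [0.01 0.05 0.1 ] rows 2.59950899845759 0.015567354029608089
```

Call:
{"name": "servo_tool", "arguments": {"motion": [[[255,0,-1.5,0,0,0,0],[255,0,-4,0,0,0,0],[255,0,-7,0,0,0,0],[255,0,-10,0,0,0,0],[255,0,-12,0,0,0,0],[255,0,-12,0,0,0,0],[255,0,-12,0,0,0,0],[255,0,-12,0,0,0,0]]]}}

```text
clock: 11.0
eef_pos: [0.4808, 0.3504, 0.3337]
eef_rot: [-1.569, -0.0, 1.583]
force: [-0.2, -0.2, -2.0]
grip_width: 0.0257
```

```bash
python3 - <<'E'
from h import *
p=pickle.load(open("pose.pkl","rb"))["det"]; print(T(p,[[-.345,0,.03],[-.099,0,.03]]))
E
python3 plan.py 0.4815 0.351 0.17 1.582; python3 look.py wrist w5;  python3 look.py side s5 190 90 150 150 4
```

```text
[[0.63900059 0.26614593 0.03      ]
 [0.61768288 0.02107134 0.03      ]]
clk 11.00 grasp [0.4806 0.3504 0.1704] rot [-1.5693e+00 -2.0000e-04  1.5827e+00] F [-0.2 -0.2 -2. ] w 0.0257
shift cm [ 0.06  0.04 -0.07] turn deg [-0.08  0.04  0.01] rows 0.023266650326476276 0.013095048454075593
```

View pics/w5.png

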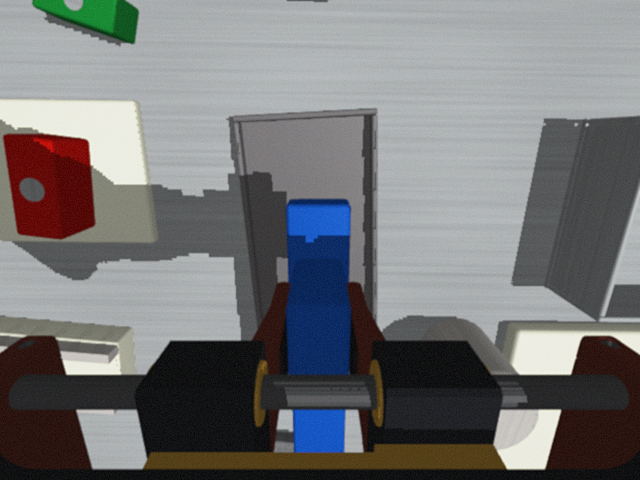

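View pics/s5v.png

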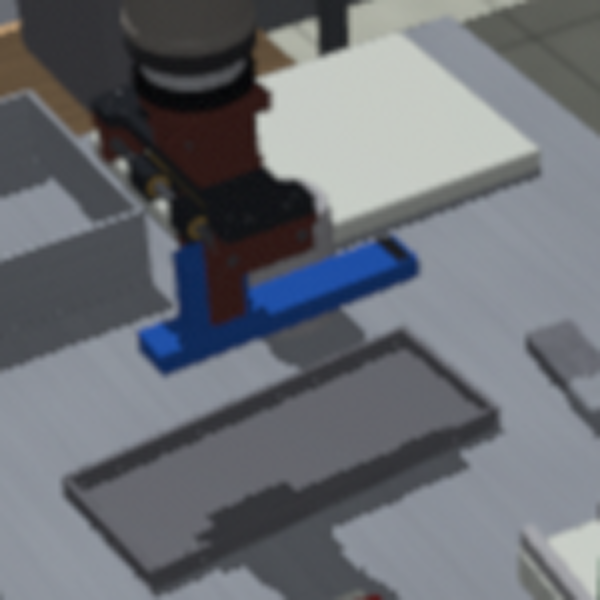

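```bash
python3 plan.py 0.639 0.266 0.17 -0.0868
```

```text
clk 11.10 grasp [0.4805 0.3503 0.1698] rot [-1.5686e+00  6.0000e-04  1.5827e+00] F [-0.1 -0.3 -0.9] w 0.0256
shift cm [ -8.63  -0.05 -15.72] turn deg [-7.000e-02  9.566e+01 -1.300e-01] rows 4.299314919371818 13.359900579189816
```

Call:
{"name": "servo_tool", "arguments": {"motion": [[[255,-2,0,-3,0,7,0],[255,-4,0,-6,0,14,0],[255,-6,0,-9,0,21,0],[255,-7,0,-12,0,28,0],[255,-8.6,0,-15.7,0,35,0],[255,-8.6,0,-15.7,0,42,0],[255,-8.6,0,-15.7,0,49,0],[255,-8.6,0,-15.7,0,56,0]]]}}

```text
clock: 11.77
eef_pos: [0.6397, 0.2658, 0.3326]
eef_rot: [-1.57, 0.002, 0.598]
force: [0.7, 1.0, -1.3]
grip_width: 0.0257
```

```bash
python3 plan.py 0.639 0.266 0.17 -0.0868
```

```text
clk 11.77 grasp [0.6394 0.2657 0.1693] rot [-1.5699  0.0021  0.5977] F [ 0.7  1.  -1.3] w 0.0257
shift cm [-0.05 -0.07  0.06] turn deg [-1.000e-02  3.922e+01 -1.300e-01] rows 0.024808687802281567 5.4773406964293505
```

Call:
{"name": "servo_tool", "arguments": {"motion": [[[255,0,0,0,0,7,0],[255,0,0,0,0,14,0],[255,0,0,0,0,21,0],[255,0,0,0,0,28,0],[255,0,0,0,0,35,0],[255,0,0,0,0,39.2,0],[255,0,0,0,0,39.2,0],[255,0,0,0,0,39.2,0]]]}}

```text
clock: 12.43
eef_pos: [0.6391, 0.2668, 0.3334]
eef_rot: [-1.571, 0.002, -0.076]
force: [-0.4, -0.8, -1.4]
grip_width: 0.0257
```

```bash
python3 plan.py 0.639 0.266 0.1 -0.0868; python3 look.py wrist w6; python3 look.py scene sc6 230 170 200 150 4 o
```

```text
clk 12.43 grasp [0.6388 0.2668 0.1701] rot [-1.5709e+00  1.5000e-03 -7.6300e-02] F [-0.4 -0.8 -1.4] w 0.0257
shift cm [ 0.01  7.01 -0.08] turn deg [ 0.    0.6  -0.09] rows 1.6805618123259913 0.08527403136873699
```

View pics/w6.png

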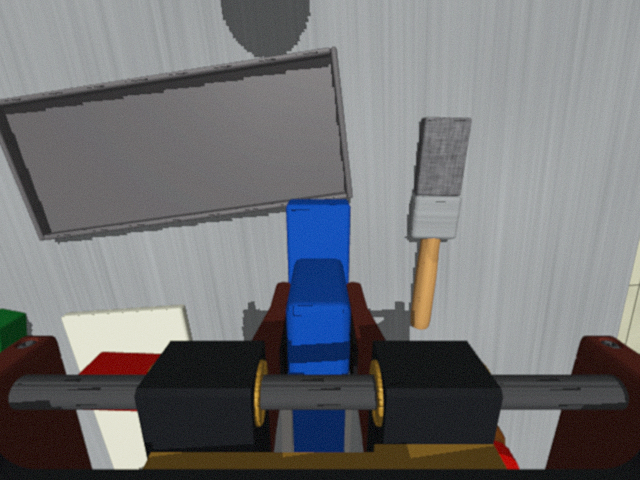

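View pics/sc6v.png

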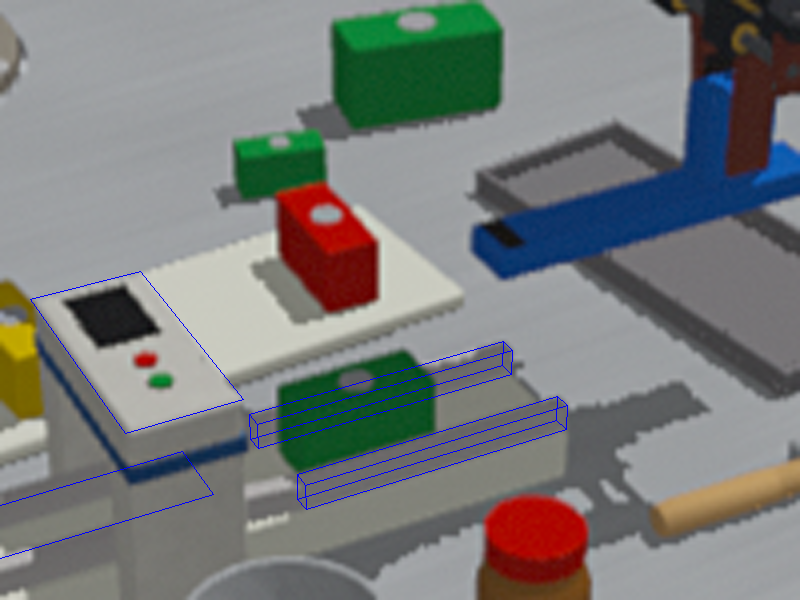

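Call:
{"name": "servo_tool", "arguments": {"motion": [[[255,0,2,0,0,0.6,0],[255,0,4,0,0,0.6,0],[255,0,6,0,0,0.6,0],[255,0,7,0,0,0.6,0],[255,0,8,0,0,0.6,0],[255,0,8,0,0,0.6,0],[255,0,8,0,0,0.6,0]]]}}

```text
clock: 13.12
eef_pos: [0.6396, 0.2666, 0.255]
eef_rot: [-1.569, -0.0, -0.089]
force: [-0.2, -0.3, -0.7]
grip_width: 0.0255
```

```bash
python3 plan.py 0.639 0.266 0.0786 -0.0868; python3 look.py side s7 260 170 160 150 4;python3 look.py scene sc7 280 210 130 100 6
```

```text
clk 13.12 grasp [0.6396 0.2669 0.0917] rot [-1.5693 -0.     -0.0892] F [-0.2 -0.3 -0.7] w 0.0255
shift cm [-0.05  1.31 -0.07] turn deg [-0.09 -0.14  0.  ] rows 0.31369123094280277 0.022636787050122044
```

View pics/s7v.png

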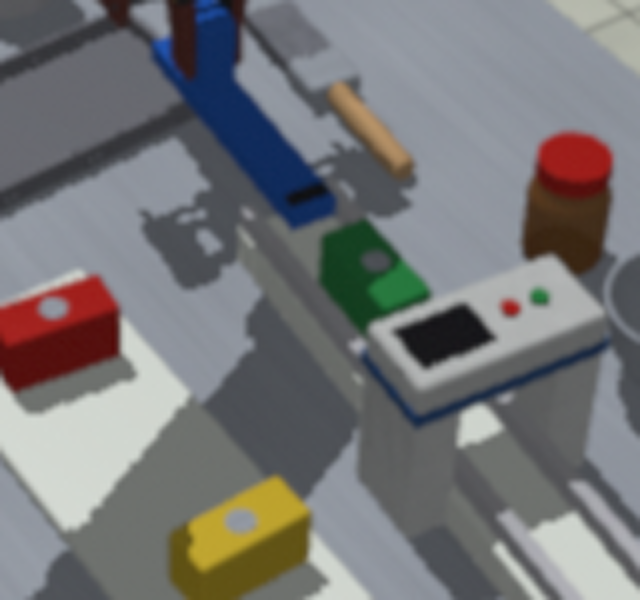

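View pics/sc7v.png

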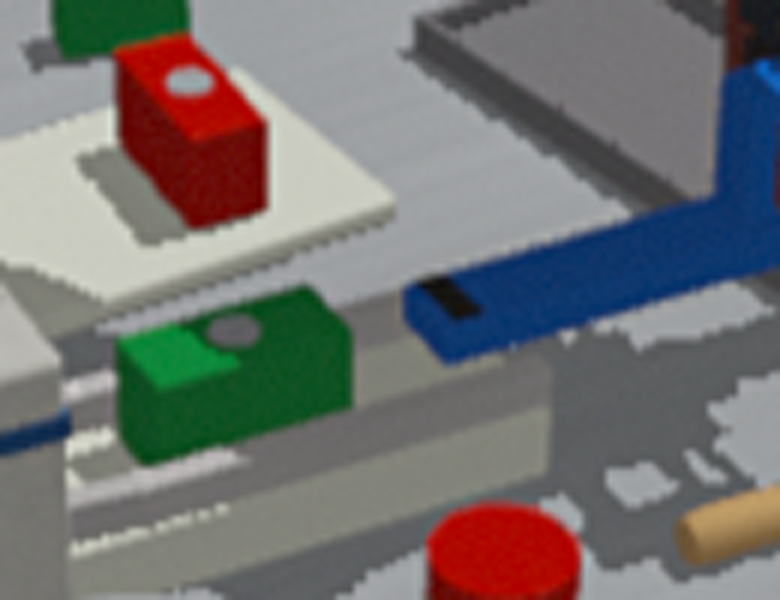

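Call:
{"name": "servo_tool", "arguments": {"motion": [[[255,0,0.4,0,0,0,0],[255,0,0.8,0,0,0,0],[255,0,1.2,0,0,0,0],[255,0,1.3,0,0,0,0],[255,0,1.3,0,0,0,0]]]}}

```text
clock: 13.63
eef_pos: [0.6392, 0.2667, 0.2412]
eef_rot: [-1.57, 0.001, -0.089]
force: [0.4, 0.1, -1.3]
grip_width: 0.0259
```

```bash
python3 plan.py 0.6177 0.0211 0.0786 -0.0868
```

```text
clk 13.63 grasp [0.6391 0.2669 0.0779] rot [-1.5696e+00  9.0000e-04 -8.9400e-02] F [ 0.4  0.1 -1.3] w 0.0259
shift cm [  0.05  -0.1  -24.66] turn deg [-0.07 -0.15 -0.05] rows 5.913190083223044 0.023852384300482074
```

Call:
{"name": "servo_tool", "arguments": {"motion": [[[255,0,0,-1,0,-0.1,0],[255,0,0,-2,0,-0.1,0],[255,0,0,-3,0,-0.1,0],[255,0,0,-3.8,0,-0.1,0],[255,0,0,-4.6,0,-0.1,0],[255,0,0,-5.4,0,-0.1,0],[255,0,0,-6.2,0,-0.1,0],[255,0,0,-7,0,-0.1,0]]]}}

```text
clock: 14.3
eef_pos: [0.6332, 0.1967, 0.242]
eef_rot: [-1.568, -0.0, -0.087]
force: [-0.5, 2.4, -0.1]
grip_width: 0.0258
```

```bash
python3 plan.py 0.6177 0.0211 0.0786 -0.0868; python3 look.py side s8 300 190 140 140 4;python3 look.py scene sc8 240 210 130 100 6
```

```text
clk 14.30 grasp [0.6333 0.1971 0.0787] rot [-1.5684e+00 -5.0000e-04 -8.7200e-02] F [-0.5  2.4 -0.1] w 0.0258
shift cm [ -0.02  -0.03 -17.63] turn deg [-0.14 -0.02  0.03] rows 4.2271491257497935 0.01962650176637781
```

View pics/s8v.png

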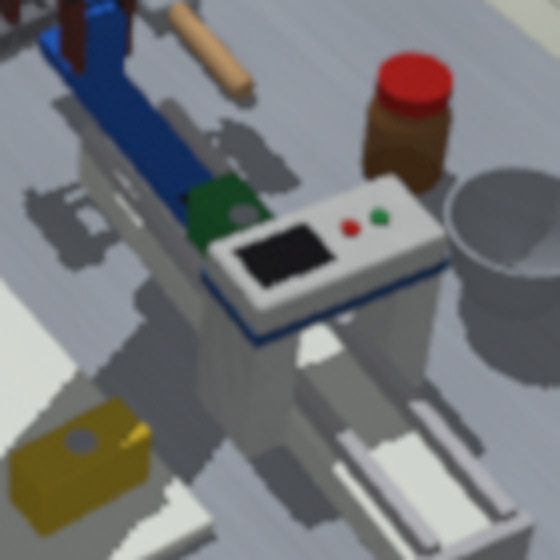

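View pics/sc8v.png

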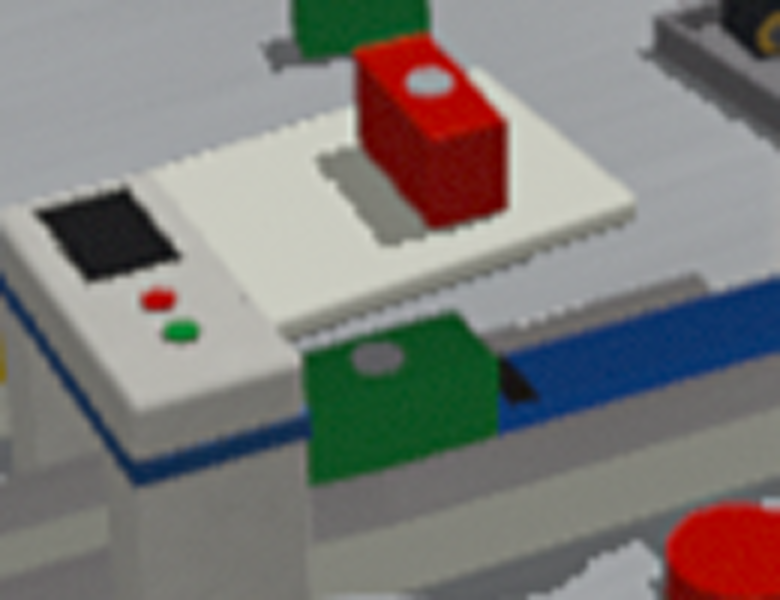

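Call:
{"name": "servo_tool", "arguments": {"motion": [[[255,0,0,-0.8,0,0,0],[255,0,0,-1.6,0,0,0],[255,0,0,-2.4,0,0,0],[255,0,0,-3.2,0,0,0],[255,0,0,-4,0,0,0],[255,0,0,-4.8,0,0,0],[255,0,0,-5.6,0,0,0],[255,0,0,-6.4,0,0,0]]]}}

```text
clock: 15.07
eef_pos: [0.6274, 0.1323, 0.2415]
eef_rot: [-1.569, 0.0, -0.088]
force: [0.3, 0.6, -1.5]
grip_width: 0.026
```

```bash
python3 plan.py 0.6177 0.0211 0.0786 -0.0868; python3 look.py side s9 300 190 140 140 4;python3 look.py wrist w9
```

```text
clk 15.07 grasp [0.6274 0.1326 0.0782] rot [-1.5693e+00  1.0000e-04 -8.7900e-02] F [ 0.3  0.6 -1.5] w 0.026
shift cm [ 1.000e-02 -5.000e-02 -1.117e+01] turn deg [-0.09 -0.07 -0.01] rows 2.677645662882341 0.014994139371179424
```

View pics/s9v.png

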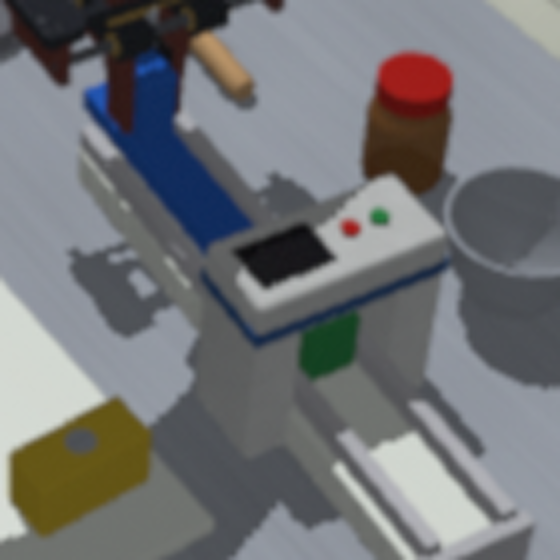

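View pics/w9.png

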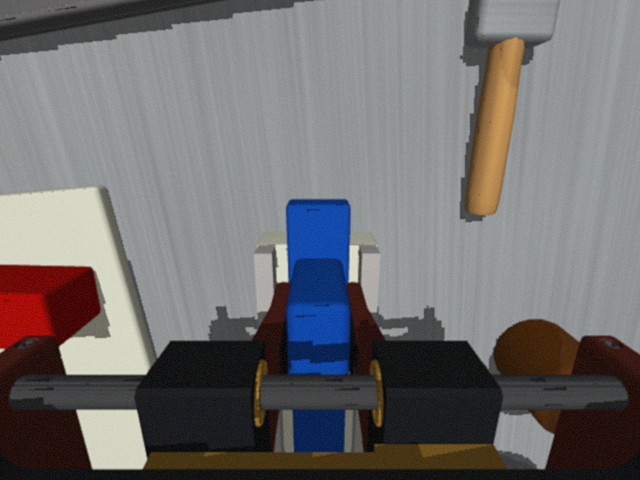

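Call:
{"name": "servo_tool", "arguments": {"motion": [[[255,0,0,-0.7,0,0,0],[255,0,0,-1.4,0,0,0],[255,0,0,-2.1,0,0,0],[255,0,0,-2.8,0,0,0],[255,0,0,-3.5,0,0,0],[255,0,0,-4.2,0,0,0],[255,0,0,-4.9,0,0,0],[255,0,0,-5.6,0,0,0]]]}}

```text
clock: 15.83
eef_pos: [0.6226, 0.0768, 0.2415]
eef_rot: [-1.569, 0.0, -0.088]
force: [0.3, 1.5, -1.3]
grip_width: 0.0261
```

```bash
python3 plan.py 0.6177 0.0211 0.0786 -0.0868
```

```text
clk 15.83 grasp [0.6226 0.077  0.0782] rot [-1.5692  0.     -0.0878] F [ 0.3  1.5 -1.3] w 0.0261
shift cm [ 0.   -0.05 -5.59] turn deg [-0.09 -0.06 -0.  ] rows 1.3398515609414556 0.01537818916469816
```

Call:
{"name": "servo_tool", "arguments": {"motion": [[[255,0,0,-0.8,0,0,0],[255,0,0,-1.6,0,0,0],[255,0,0,-2.4,0,0,0],[255,0,0,-3.2,0,0,0],[255,0,0,-4,0,0,0],[255,0,0,-4.8,0,0,0],[255,0,0,-5.3,0,0,0],[255,0,0,-5.6,0,0,0]]]}}

```text
clock: 16.5
eef_pos: [0.6176, 0.0204, 0.2414]
eef_rot: [-1.57, 0.0, -0.089]
force: [0.0, 1.4, -0.8]
grip_width: 0.026
```

```bash
python3 plan.py 0.6177 0.0211 0.0786 -0.0868; python3 look.py side s10 300 190 140 140 4;python3 look.py scene sc10 170 210 160 120 5
```

```text
clk 16.50 grasp [0.6176 0.0206 0.0781] rot [-1.5696e+00  1.0000e-04 -8.8900e-02] F [ 0.   1.4 -0.8] w 0.026
shift cm [ 0.01 -0.05  0.07] turn deg [-0.07 -0.12 -0.01] rows 0.01980731150989597 0.01919441289072663
```

View pics/s10v.png

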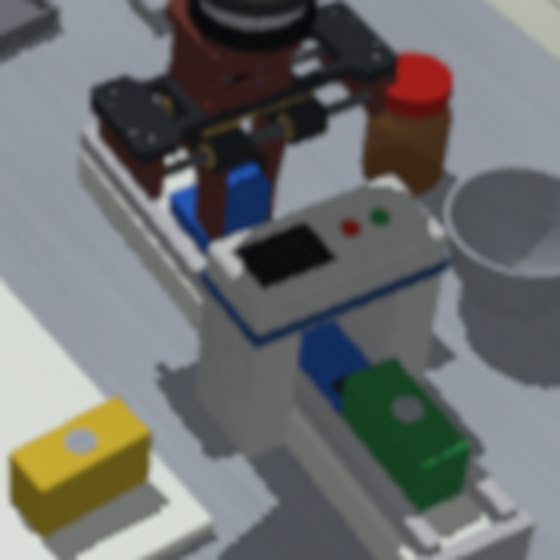

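View pics/sc10v.png

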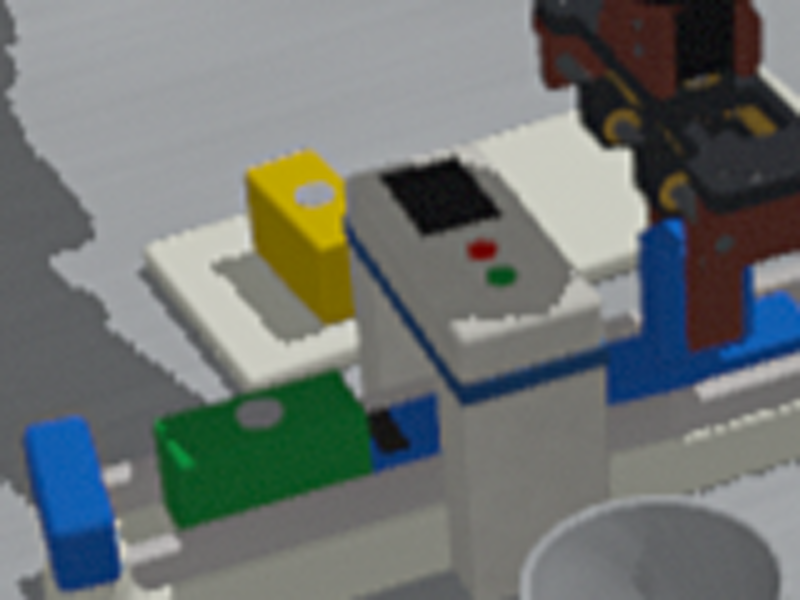

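Call:
{"name": "servo_tool", "arguments": {"motion": [[[255,0,0,1,0,0,0],[255,0,0,3,0,0,0],[255,0,0,6,0,0,0],[255,0,0,9,0,0,0],[255,0,0,12.5,0,0,0],[255,0,0,16,0,0,0],[255,0,0,19,0,0,0],[255,0,0,21,0,0,0]]]}}

```text
clock: 17.27
eef_pos: [0.6353, 0.237, 0.2413]
eef_rot: [-1.567, 0.001, -0.082]
force: [-0.0, 0.3, -1.6]
grip_width: 0.0258
```

```bash
python3 plan.py 0.639 0.266 0.17 -0.0868; python3 look.py side s11 300 190 140 140 4
```

```text
clk 17.27 grasp [0.6353 0.2376 0.078 ] rot [-1.5672e+00  7.0000e-04 -8.2200e-02] F [-0.   0.3 -1.6] w 0.0258
shift cm [ 0.12 -9.19  2.96] turn deg [-0.21  0.26 -0.04] rows 2.316096741173296 0.046897001189918124
```

View pics/s11v.png

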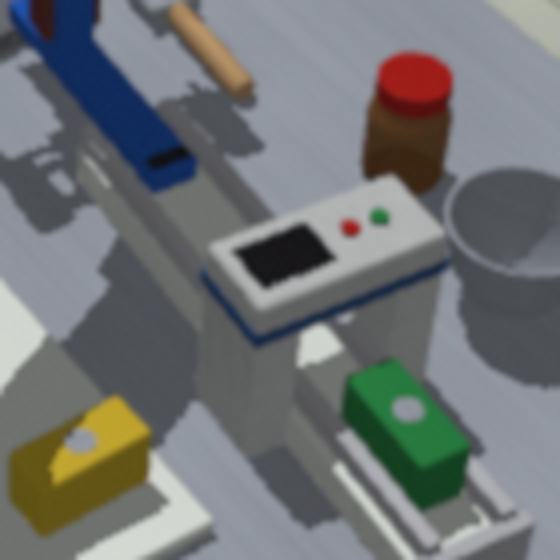

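Call:
{"name": "servo_tool", "arguments": {"motion": [[[255,0,-2,0,0,0,0],[255,0,-5,0,0,0,0],[255,0,-9,0,0,0,0],[255,0,-9.5,1,0,-7,0],[255,0,-9.5,2,0,-14,0],[255,0,-9.5,3,0,-21,0],[255,0,-9.5,3,0,-28,0],[255,0,-9.5,3,0,-35,0]]]}}

```text
clock: 17.98
eef_pos: [0.6381, 0.2628, 0.3365]
eef_rot: [-1.569, -0.001, 0.532]
force: [0.5, -0.8, -1.9]
grip_width: 0.0258
```

```bash
python3 plan.py 0.475 0.340 0.17 1.637
```

```text
clk 17.98 grasp [0.638  0.2631 0.1732] rot [-1.569e+00 -7.000e-04  5.318e-01] F [ 0.5 -0.8 -1.9] w 0.0258
shift cm [-10.14   0.34  14.92] turn deg [ -0.07 -63.32   0.09] rows 4.327212485601737 8.844091432659434
```

Call:
{"name": "servo_tool", "arguments": {"motion": [[[255,-1,0,1.5,0,-7,0],[255,-2.5,0,3.5,0,-14,0],[255,-4,0,6,0,-21,0],[255,-6,0,8.5,0,-28,0],[255,-8,0,11,0,-35,0],[255,-9,0,13,0,-42,0],[255,-10,0,14.5,0,-49,0],[255,-10.1,0,14.9,0,-56,0]]]}}

```text
clock: 18.65
eef_pos: [0.473, 0.3421, 0.3367]
eef_rot: [-1.568, -0.002, 1.512]
force: [-0.5, 0.1, -1.1]
grip_width: 0.0259
```

```bash
python3 plan.py 0.475 0.340 0.17 1.637
```

```text
clk 18.65 grasp [0.4726 0.3424 0.1734] rot [-1.5684 -0.002   1.512 ] F [-0.5  0.1 -1.1] w 0.0259
shift cm [-0.2   0.34 -0.21] turn deg [-0.13 -7.16  0.12] rows 0.10703270318651033 1.0006847628292597
```

Grasp height for placing is about 0.0516; descend to 0.07 first.

Call:
{"name": "servo_tool", "arguments": {"motion": [[[255,-0.1,1,-0.1,0,-4,0],[255,-0.1,3,-0.1,0,-7.2,0],[255,-0.1,5.5,-0.1,0,-7.2,0],[255,-0.1,8,-0.1,0,-7.2,0],[255,-0.1,9.5,-0.1,0,-7.2,0],[255,-0.1,10,-0.1,0,-7.2,0],[255,-0.1,10,-0.1,0,-7.2,0],[255,-0.1,10,-0.1,0,-7.2,0]]]}}

```text
clock: 19.32
eef_pos: [0.4778, 0.3388, 0.2374]
eef_rot: [-1.571, -0.002, 1.627]
force: [0.8, -0.2, -0.3]
grip_width: 0.0255
```

```bash
python3 plan.py 0.475 0.340 0.052 1.637; python3 look.py side s12 190 150 140 110 5; python3 look.py scene sc12 340 170 150 110 5
```

```text
clk 19.32 grasp [0.4779 0.3391 0.0741] rot [-1.5715 -0.0018  1.6266] F [ 0.8 -0.2 -0.3] w 0.0255
shift cm [0.13 2.21 0.28] turn deg [ 0.04 -0.6   0.1 ] rows 0.5351610628009137 0.08457970261735309
```

View pics/s12v.png

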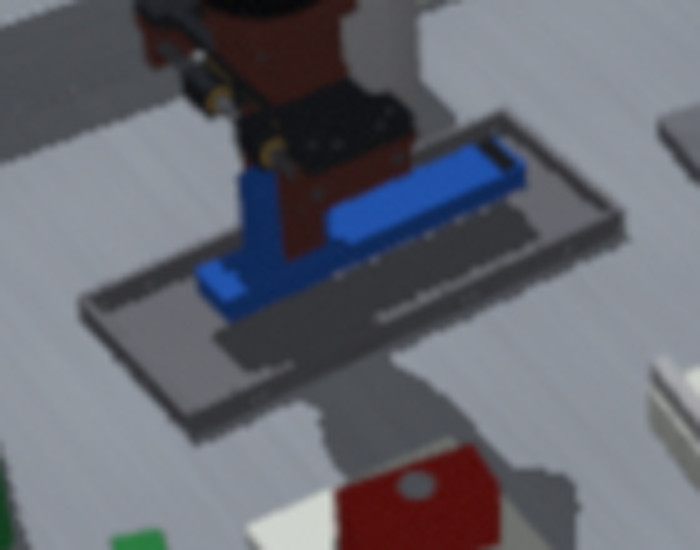

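View pics/sc12v.png

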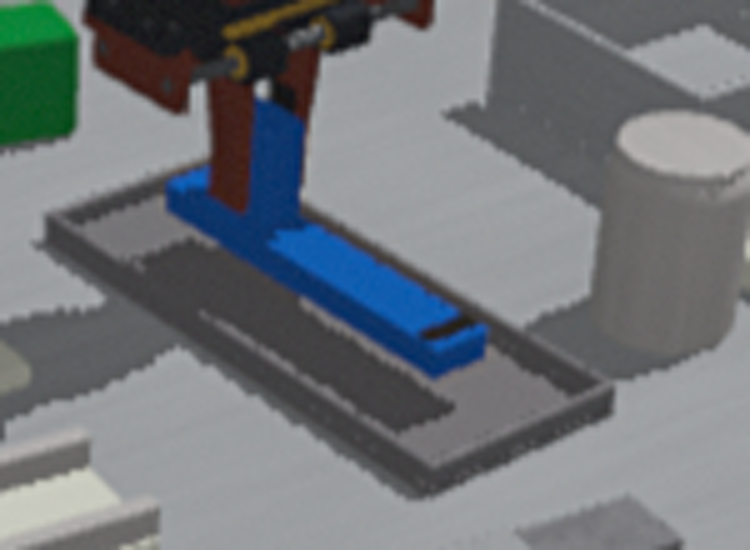

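Call:
{"name": "servo_tool", "arguments": {"motion": [[[255,0.1,0.6,0.2,0,-0.5,0],[255,0.1,1.2,0.2,0,-0.5,0],[255,0.1,1.7,0.2,0,-0.5,0],[255,0.1,2,0.2,0,-0.5,0],[255,0.1,2.2,0.2,0,-0.5,0],[255,0.1,2.2,0.2,0,-0.5,0],[255,0.1,2.2,0.2,0,-0.5,0]]]}}

```text
clock: 20.0
eef_pos: [0.4758, 0.3392, 0.2149]
eef_rot: [-1.571, -0.002, 1.635]
force: [-0.8, -0.4, -0.0]
grip_width: 0.0257
```

```bash
python3 plan.py 0.475 0.340 0.0515 1.637
```

```text
clk 20.00 grasp [0.4758 0.3395 0.0516] rot [-1.5710e+00 -1.6000e-03  1.6349e+00] F [-0.8 -0.4 -0. ] w 0.0257
shift cm [0.08 0.01 0.07] turn deg [ 0.01 -0.12  0.09] rows 0.025843889019642154 0.0214522346485362
```

Call:
{"name": "servo_tool", "arguments": {"motion": [[[255,0,0.1,0,0,0,0],[255,0,0.1,0,0,0,0],[255,0,0.1,0,0,0,0]]]}}

```text
clock: 20.25
eef_pos: [0.4758, 0.3392, 0.2148]
eef_rot: [-1.571, -0.002, 1.635]
force: [-3.1, -2.3, 9.7]
grip_width: 0.0258
```

Contact; release and retreat straight up.

Call:
{"name": "servo_tool", "arguments": {"motion": [[[150,0,0,0,0,0,0],[60,0,0,0,0,0,0],[0,0,0,0,0,0,0],[0,0,0,0,0,0,0],[0,0,0,0,0,0,0],[0,0,0,0,0,0,0],[0,0,0,0,0,0,0],[0,0,0,0,0,0,0]]]}}

```text
clock: 20.92
eef_pos: [0.4757, 0.3393, 0.2138]
eef_rot: [-1.571, -0.002, 1.635]
force: [-0.1, -0.1, -0.3]
grip_width: 0.0757
```

Call:
{"name": "servo_tool", "arguments": {"motion": [[[0,0,-1.5,0,0,0,0],[0,0,-4,0,0,0,0],[0,0,-8,0,0,0,0],[0,0,-12,0,0,0,0],[0,0,-16,0,0,0,0],[0,0,-18,0,0,0,0],[0,0,-18,0,0,0,0],[0,0,-18,0,0,0,0]]]}}

```text
clock: 21.58
eef_pos: [0.4758, 0.339, 0.3951]
eef_rot: [-1.573, -0.004, 1.635]
force: [-0.9, 0.8, -0.1]
grip_width: 0.0879
```

```bash
python3 look.py side s13 190 120 260 220 3; python3 look.py scene sc13 170 160 320 200 2; python3 look.py wrist w13; python3 - <<'E'
from h import *
c=load()["side"]
p=pickle.load(open("pose.pkl","rb"))["det"]
im=cv2.imread("pics/s13.png"); x,y,w,h,s=350,250,100,100,6
v=cv2.resize(im[y:y+h,x:x+w],None,fx=s,fy=s,interpolation=cv2.INTER_CUBIC)
draw(v,c,p,*box(.051,.129,-.018,.018,.03,.075),(255,0,255),s,x,y); cv2.imwrite("pics/s13o.png",v)
E
```

```text
(no output)
```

View pics/s13v.png

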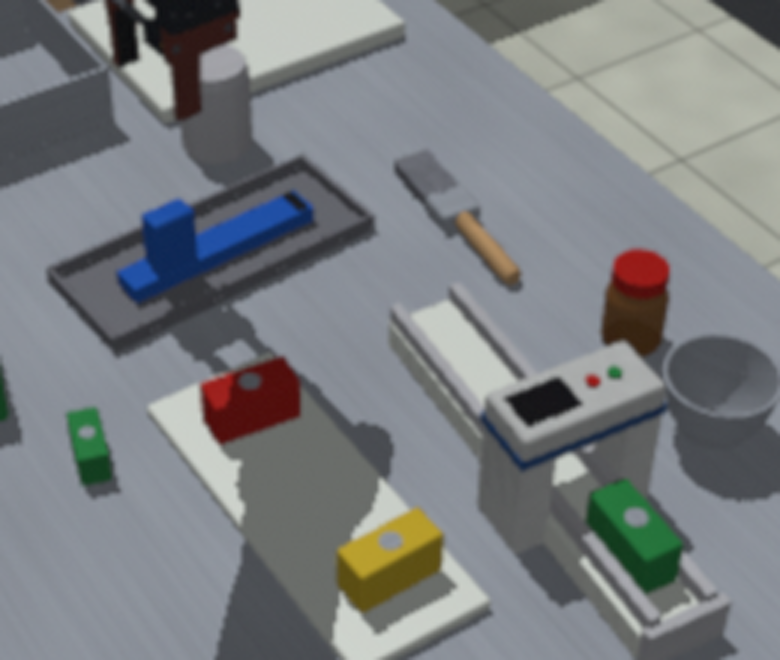

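View pics/sc13v.png

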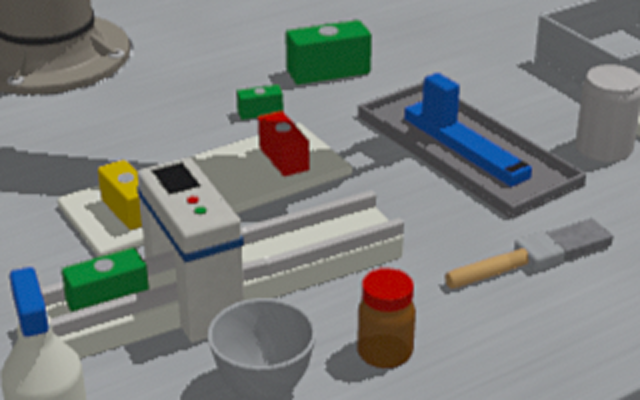

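View pics/w13.png

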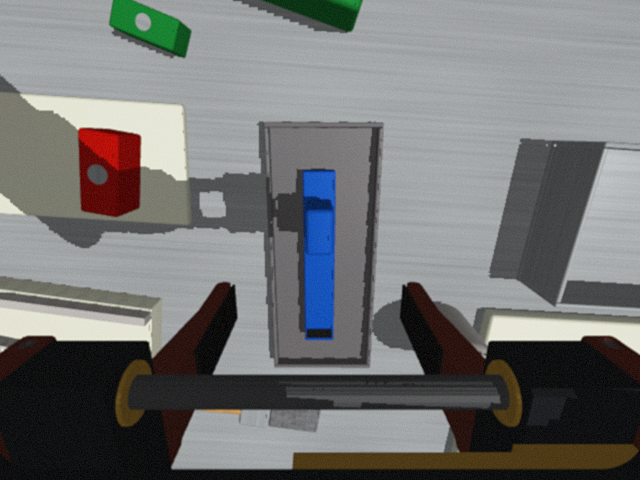

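View pics/s13o.png

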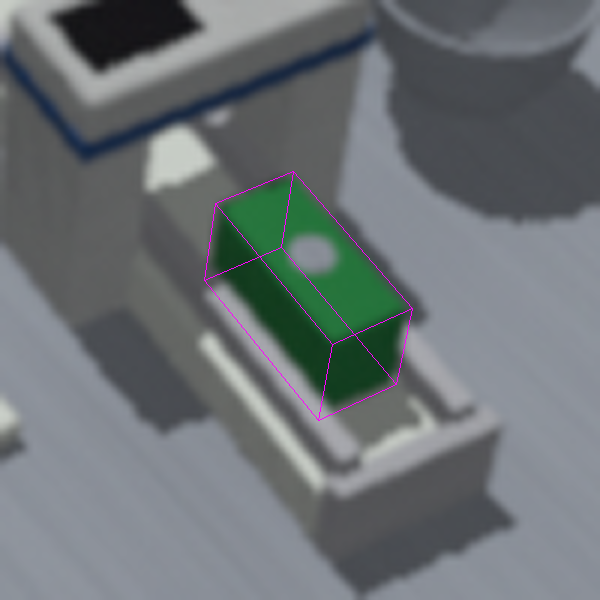

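```bash
python3 -c "
from workcell import manip,order
s=manip.observe(); print(s['clock'],s['grip_width'],s['force'].round(1)); print(order.sign_off())"
```

```text
21.7333 0.08782903529803009 [-0.3  0.   0.1]
the job is handed in; nothing more can be done
None
```

The job is done and handed in at 21.7 s of the 72 s allowed. No verdict was reported.

- **Block:** I laid the middle-sized green block from the board lengthwise in the infeed, disc up, and let go of it. I then pushed it under the arch with the stick's nose. The hand did not touch it after that.
- **Stick:** I drew it straight back out and laid it flat in the grey tray, handle up. The arm then rose clear with the gripper open.

**Final checks:**
- **Block position:** side and scene pictures show the block in the outfeed, disc up, wholly clear of the arch. A model outline about 90 mm past the arch's middle matched its top corners to within a pixel. One hard-to-read bottom corner was about 2 pixels off; I took the block as flat.
- **Stick position:** it lies inside the tray, free of the walls.
- **Bystanders:** those in the final pictures (not the herb jar) show no visible movement.
- **Forces:** the highest reading after any move was about 10 N, when setting the stick down. Pushing the block took about 2.5 N or less.

No check failed.

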